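# Load, index and re-bolt the drilling turntable

### The job

With the round indexing table still bolted, move both square flanges from its tray to the grey bin and set every round flange from the bench down in the tray, boss upwards. When that is done, draw the bolt, turn the table a quarter turn counter-clockwise (seen from above) to its next detent, and push the bolt across until it is fully home in the keeper that now faces it. Leave all other things on the bench where they are.

Things in the scene. Friction and masses are not known exactly. Their poses are not given: they have to be found in the camera images.
- turntable (a joint): Round aluminium indexing table, disc 280 mm across, top face 42 mm above the bench, on a vertical axis. Radians, counter-clockwise from above. Starts near 0, bolted; next detent at 1.571. A spring ball holds it at both (about 7 N at the handle, pulls in over the last 0.04 rad); elsewhere it stays where left (under 2 N). It can overshoot (stops at -0.15 and 1.95). A bolt in a keeper locks it.
- bolt (a joint): The sliding barrel bolt of 12 mm round bar, with a round tip. Metres: 0 = drawn right back, 0.040 = fully home in the keeper (end of travel); it starts home. The tip is clear of the keeper below 0.012 and right through it above 0.035. It slides with about 2 N and stays where it is left.
- pivot (a point): Point on the turntable's axis at the height of the disc's top face, 42 mm above the bench. Fixed to the fixture's base; the bolt lies radially on its +y side and slides along its y axis (home is towards -y, towards the pivot).
- tray (a point): Centre of the tray floor on the disc's top face, 35 mm from the pivot. The tray is a square, 118 by 118 mm inside, sides along this point's x and y axes (which turn with the table), surrounded by a lip 9 mm high and 5 mm thick. Room for four round flanges in a 2 by 2 array at 60 mm pitch.
- handle (a point): Top centre of the upright black handle post that turns the table: 18 mm diameter, 52 mm tall above the disc, 105 mm from the pivot. Turns with the table.
- bolt_knob (a point): Top centre of the bolt's upright round knob: 14 mm diameter, standing free over about 34 mm below this point (about 98 mm above the bench); the bolt's guide straps below it are up to 65 mm above the bench. Moves with the bolt.
- bolt_tip (a point): Point of the bolt's tip, on its centre line, 54 mm above the bench. The two keepers stand on the disc's rim a quarter turn apart: each is two dark steel cheeks 24 mm tall with a 17 mm slot between them, at 117 to 137 mm from the pivot, under a thin strap.
- bin: Grey open box for finished parts on the bench, 150 (x) by 120 (y) by 35 mm tall, walls and floor 4 mm. Origin: centre of its underside. Fixed. Room for both square flanges side by side along x.
- square0: One of two steel square flanges left in the tray: square base 50 by 50 by 10 mm, with four dark holes, and a round boss 24 mm in diameter on it, 40 mm tall in all; 0.18 kg. Origin: centre of its underside, z up through the boss.
- square1: One of two steel square flanges left in the tray: square base 50 by 50 by 10 mm, with four dark holes, and a round boss 24 mm in diameter on it, 40 mm tall in all; 0.18 kg. Origin: centre of its underside, z up through the boss.
- flange0: Round steel flange: base disc 46 mm in diameter and 12 mm thick, with a round boss 26 mm in diameter on it, 40 mm tall in all; about 0.16 kg. Stands boss upwards on the bench. Two to four of the four are present. Origin: centre of its underside, z up through the boss.
- flange1: Round steel flange: base disc 46 mm in diameter and 12 mm thick, with a round boss 26 mm in diameter on it, 40 mm tall in all; about 0.16 kg. Stands boss upwards on the bench. Two to four of the four are present. Origin: centre of its underside, z up through the boss.
- flange2: Round steel flange: base disc 46 mm in diameter and 12 mm thick, with a round boss 26 mm in diameter on it, 40 mm tall in all; about 0.16 kg. Stands boss upwards on the bench. Two to four of the four are present. Origin: centre of its underside, z up through the boss.
- flange3: Round steel flange: base disc 46 mm in diameter and 12 mm thick, with a round boss 26 mm in diameter on it, 40 mm tall in all; about 0.16 kg. Stands boss upwards on the bench. Two to four of the four are present. Origin: centre of its underside, z up through the boss.
- tube: Bystander: standing steel tube 42 mm in diameter, 85 mm tall, without a base disc. Origin: centre of its underside.
- wrench: Bystander: steel wrench lying on the bench. Origin near its middle, underside.
- screwdriver: Bystander: screwdriver lying on the bench. Origin near its middle, underside.
- spray_can: Bystander: can 60 mm in diameter, 160 mm tall. Origin: centre of its underside.
- screw_cup: Bystander: open steel cup 72 mm in diameter, 60 mm tall. Origin: centre of its underside.
- jar: Bystander: closed white jar 64 mm in diameter, 90 mm tall. Origin: centre of its underside.
- hammer: Bystander: hammer lying on the bench. Origin near its middle, underside.
Not all that is in view belongs to the job. What is shaped like the square0 but orange or purple is not meant.

How it is judged:
On the way, in this order (a step that is already met when the one before it is completed fails the run):
1. with the table bolted at its loading position, both square flanges lie in the bin and every round flange stands boss upwards in the tray (value of joint bolt above 0.035 m and value of joint turntable between -0.05 and 0.05 rad and x of square0 in the frame of bin between -0.07 and 0.07 m and y of square0 in the frame of bin between -0.055 and 0.055 m and z of square0 in the frame of bin between -0.005 and 0.03 m and linear speed of each of square0, square1, flange0, flange1, flange2, flange3 below 0.03 m/s and x of square1 in the frame of bin between -0.07 and 0.07 m and y of square1 in the frame of bin between -0.055 and 0.055 m and z of square1 in the frame of bin between -0.005 and 0.03 m and x of flange0 in the frame of tray between -0.045 and 0.045 m and y of flange0 in the frame of tray between -0.045 and 0.045 m and z of flange0 in the frame of tray between -0.005 and 0.008 m and angle between each of flange0, flange1, flange2, flange3's own z axis and vertical below 0.15 rad and x of flange1 in the frame of tray between -0.045 and 0.045 m and y of flange1 in the frame of tray between -0.045 and 0.045 m and z of flange1 in the frame of tray between -0.005 and 0.008 m and x of flange2 in the frame of tray between -0.045 and 0.045 m and y of flange2 in the frame of tray between -0.045 and 0.045 m and z of flange2 in the frame of tray between -0.005 and 0.008 m and x of flange3 in the frame of tray between -0.045 and 0.045 m and y of flange3 in the frame of tray between -0.045 and 0.045 m and z of flange3 in the frame of tray between -0.005 and 0.008 m), for 0.2 s.
2. the bolt is drawn clear of the keeper (value of joint bolt below 0.012 m), for 0.2 s.
3. the table stands a quarter turn on, at its detent (value of joint turntable between 1.536 and 1.606 rad and velocity of joint turntable between -0.05 and 0.05 rad/s), for 0.2 s.
4. the bolt is fully home in the second keeper (value of joint turntable between 1.536 and 1.606 rad and value of joint bolt above 0.035 m), for 0.2 s.
At the end, for the whole second after the job is handed in: The table stands at the quarter turn (1.571 rad within 0.035), at rest, with the bolt fully home in the keeper (beyond 0.035 m); both square flanges lie in the bin; every round flange that is present stands boss upwards (within 0.15 rad) on the tray floor inside the lip; all at rest (all of step 4 and velocity of joint turntable between -0.05 and 0.05 rad/s and x of square0 in the frame of bin between -0.07 and 0.07 m and y of square0 in the frame of bin between -0.055 and 0.055 m and z of square0 in the frame of bin between -0.005 and 0.03 m and linear speed of each of square0, square1, flange0, flange1, flange2, flange3 below 0.03 m/s and x of square1 in the frame of bin between -0.07 and 0.07 m and y of square1 in the frame of bin between -0.055 and 0.055 m and z of square1 in the frame of bin between -0.005 and 0.03 m and x of flange0 in the frame of tray between -0.045 and 0.045 m and y of flange0 in the frame of tray between -0.045 and 0.045 m and z of flange0 in the frame of tray between -0.005 and 0.008 m and angle between each of flange0, flange1, flange2, flange3's own z axis and vertical below 0.15 rad and x of flange1 in the frame of tray between -0.045 and 0.045 m and y of flange1 in the frame of tray between -0.045 and 0.045 m and z of flange1 in the frame of tray between -0.005 and 0.008 m and x of flange2 in the frame of tray between -0.045 and 0.045 m and y of flange2 in the frame of tray between -0.045 and 0.045 m and z of flange2 in the frame of tray between -0.005 and 0.008 m and x of flange3 in the frame of tray between -0.045 and 0.045 m and y of flange3 in the frame of tray between -0.045 and 0.045 m and z of flange3 in the frame of tray between -0.005 and 0.008 m); the robot touches nothing.
It fails at once if a bystander (tube, wrench, screwdriver, spray can, cup, jar or hammer) is pushed more than 5 cm from its place (distance of any of tube, wrench, screwdriver, spray_can, screw_cup, jar, hammer from where it was at the start of the episode above 0.05 m).
Of flange0, flange1, flange2, flange3 only 2 to 4 are there at a start; the rules pass over those that are not, and their reading is None.
At some moment in a run one of flange0, flange1, flange2, flange3, square0, square1 may be knocked a few centimetres aside while the robot is not near it.
It also fails if it takes over 210 s, if anything falls off the work surface, if the arm or the gripper's body presses on something with over 40 N, if the wrist force passes 120 N, or if a joint passes its speed limit or range.

### The arm

A 6-joint arm with a two-finger parallel gripper is mounted at the origin on the work surface. World frame = base frame: x ahead of the robot, y to its left, z up, the work surface at z = 0. Lengths are in m, angles in rad, forces in N, time in s.
With the tool pointing down it reaches from about 0.25 to 0.725 m from the base axis. Payload 4 kg.
Tool frame: the origin (TCP) lies between the finger pads; the fingertips stand 17 mm ahead of it and the grasp point (between the pads) lies 2 mm behind it; z points along the fingers, x is the direction in which the jaws open and shut, and the axes are right-handed (so a half turn about z gives the same grasp; the last joint's range is limited). The gripper opens to 85 mm and grips with 20 to 120 N. Pads are 22 mm wide; open, the fingers measure 114 mm over their backs; the gripper's body (76 mm by 85 mm) begins 54 mm behind the grasp point. The pads swing forward as they close: fully open they stand 13 mm farther back than shut.
Start: joints at [-1.309, 0.241, 0.005, 1.335, 0, 1.571], TCP at [0.129, -0.483, 0.248] pointing down, gripper open.
Joint ranges: [-2.72, 2.72], [-1.05, 1.87], [-1.09, 1.28], [-1.99, 2.15], [-1.42, 1.44], [-3.14, 3.14]. Speed limits (rad/s): [2.79, 2.79, 3.14, 3.14, 3.14, 3.14].

### API

Orientations are given as a unit quaternion [x, y, z, w].
In Python, from workcell import telemetry, cams, workorder gives the robot as it stands. The module is installed in compiled form; this text tells all that it offers.
- The arm moves only by the tool apply_moves, never from a script. Its argument "moves" is a list that holds one entry, the list of rows, each a list of 4 numbers: the shift along the tool's x, y, z in mm, then the turn about the tool's z in degrees. A call has exactly 10 rows; each row shifts and turns the pose as measured when the row begins, along the tool's axes as they then stand; what a row does not reach is not made up. A row lasts 1/10 s, in which the tool goes at most 50 mm and 8.59 degrees, less where a joint would pass 70% of its speed; a pose out of reach is approached as far as the arm can. A call with a gripper value outside its range is refused whole. "hand" is the gripper's target within -1 to 1 (fully open at 1, half-way at 0, shut at -1), set as the call begins (left out, the last holds). The fingers move at their own pace and stop on an object; the grip force is fixed at half the most. Time passes only in rows, so rows that do not move let the fingers close, or fill a call up. It gives the time, the measured TCP pose, the force and the opening at its end, in the units of the state.
- telemetry.get_obs(): the state, without advancing time (a new reading comes with each control period).
- cams.camera(name): name is "scene" or "top" or "wrist"; returns a dict with "color" (480x640x3 uint8, red, green, blue), "fovy" (degrees; the focal length in pixels is half the picture's height over the tangent of half this angle, whatever the lens; pixels are square), "cx", "cy" (the principal point, pixels), "camera_from_world" (4x4, takes a point from world to camera coordinates). Camera axes: x right, y down, z forward; pixel columns grow to the right and rows downward; lengths in m; the calibration is good to about 2 mm. A picture is of the moment at which its call begins. There is no depth.
- workorder.job_done(): hands the job in, once; it reports no verdict.
The state is a dict: "clock": time; "joint_pos": joint angles; "joint_vel": joint speeds; "tau": joint torques, N m; "eef_pos": TCP position; "tool_rot": TCP orientation; "ft_force": force on the tool from outside, world axes, zero at the start; "ft_torque": the same for the moment, N m; "grip_width": finger opening in m.
Only numpy, scipy, OpenCV 4.12 (cv2) and the standard library are available. Lean on these libraries where they do the work, as an engineer would, in place of code of your own. Each camera call takes 0.05 s, during which the arm holds its last target. There are 200 camera calls.

## Working session

There is one attempt and no reset: what is moved stays moved. The work goes in short steps, Python scripts to look and compute and a tool call to move; the robot and the scene stay as the last step left them, time stands still between calls to the robot, and variables do not carry over. Pictures are saved under pics/ and viewed, about 12 in all and at most 16, crops included, and the job is handed in when it is done.

Besides the shell and the picture viewer there is one more tool, called after "Request:" as name([rows], argument=value, ...), one row to a line, values as JSON. apply_moves: Moves the arm, as the interface text tells. Its arguments: {"type":"object","properties":{"moves":{"type":"array"},"hand":{"type":"number"}},"required":["moves"]}

```bash
mkdir -p pics; cat > h.py <<'E'
import numpy as np, cv2
from workcell import telemetry, cams, workorder
def snap(n,f=None):
    c=cams.camera(n)
    if f: cv2.imwrite('pics/'+f,c['color'][:,:,::-1])
    return c
def ray(c,u,v):
    F=240/np.tan(np.radians(c['fovy'])/2); T=np.array(c['camera_from_world'])
    d=T[:3,:3].T@np.array([(u-c['cx'])/F,(v-c['cy'])/F,1]); return -T[:3,:3].T@T[:3,3],d
def onz(c,u,v,z):
    o,d=ray(c,u,v); return o+d*(z-o[2])/d[2]
def proj(c,p):
    F=240/np.tan(np.radians(c['fovy'])/2); T=np.array(c['camera_from_world']); q=T[:3,:3]@np.array(p)+T[:3,3]
    return q[:2]/q[2]*F+[c['cx'],c['cy']]
def tri(a,b):
    A=np.zeros((3,3));B=np.zeros(3)
    for o,d in (a,b):
        d=d/np.linalg.norm(d);P=np.eye(3)-np.outer(d,d);A+=P;B+=P@o
    return np.linalg.solve(A,B)
E
python3 - <<'E'
from h import *
for n in('scene','top','wrist'):
    c=snap(n,n+'0.png');o,d=ray(c,320,240);print(n,c['fovy'],c['cx'],c['cy'],o.round(3),d.round(3))
print(telemetry.get_obs())
E
```

```text
scene 49.03636422659065 320.48560705384585 242.99688929621402 [ 0.982 -0.877  0.898] [-0.352  0.702 -0.619]
top 52.04730903328033 324.2823027958502 240.4108688591794 [0.44  0.006 1.305] [ 0.082  0.027 -0.996]
wrist 71.46838428387704 320.03565320924343 242.967220091122 [ 0.207 -0.462  0.374] [-0.289 -0.075 -0.954]
{'clock': 0.15, 'joint_pos': array([-1.30902579e+00,  2.41268084e-01,  4.05294308e-03,  1.33521882e+00,
       -1.17853824e-05,  1.57081361e+00]), 'joint_vel': array([ 0.00086074, -0.00366518,  0.0025885 , -0.000998  , -0.00138912,
        0.00173035]), 'tau': array([ 4.24101845e-04, -3.72635615e+01,  2.52638358e+01,  1.23976870e-02,
        3.45068008e-05, -8.92657255e-06]), 'eef_pos': array([ 0.1292759 , -0.48253295,  0.24761074]), 'tool_rot': array([ 7.93339037e-01, -6.08779519e-01, -6.53197217e-04, -4.93794250e-04]), 'ft_force': array([ 0.37987189, -0.04291654,  0.45121327]), 'ft_torque': array([-0.04274914, -0.002091  , -0.03524306]), 'grip_width': 0.08564231201512258}
```

View pics/top0.png

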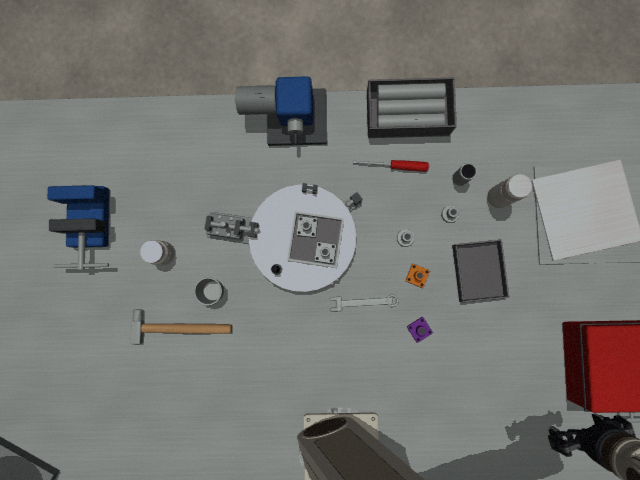

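View pics/scene0.png

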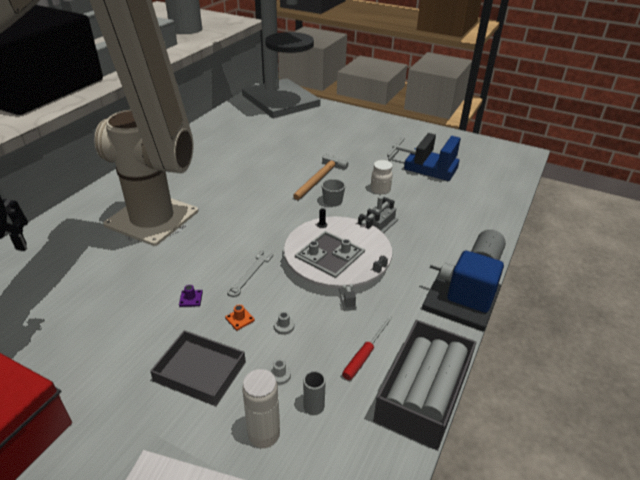

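Top view candidates:
- **Square flanges:** grey ones in the tray at (306,227) and (325,253). The look-alikes are orange (418,275) and purple (420,329), which I'll leave.
- **Round flanges:** (405,238) and (450,213). The tube at (465,175), cup (210,291), jar (155,252) and spray can (517,187) are not flanges.
- **Bin:** dark open box at (480,270). The one at (411,107) holds tubes, so it's not the bin.
- **Fixture:** bolt at (230,228), handle at (277,269), second keeper at (310,188).

Next, one close crop to check.

```bash
python3 - <<'E'
from h import *
t=cv2.imread('pics/top0.png');s=cv2.imread('pics/scene0.png')
a=cv2.resize(t[160:310,195:515],None,fx=2.5,fy=2.5,interpolation=cv2.INTER_CUBIC)
cv2.imwrite('pics/c1.png',a)
b=cv2.resize(s[190:410,150:410],None,fx=2.7,fy=2.7,interpolation=cv2.INTER_CUBIC)
cv2.imwrite('pics/c2.png',b)
E
```

```text
(no output)
```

View pics/c1.png

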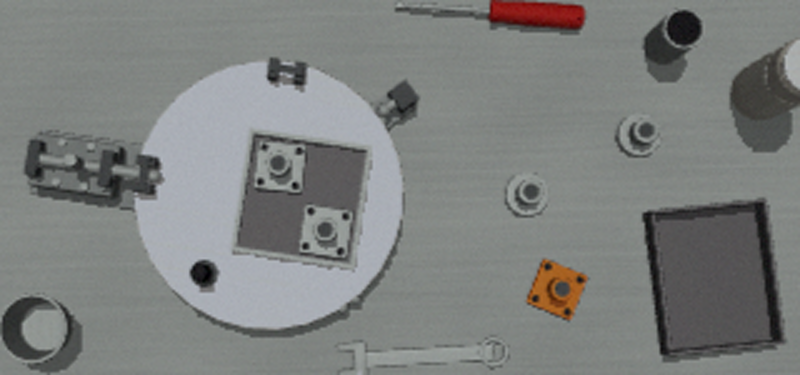

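View pics/c2.png

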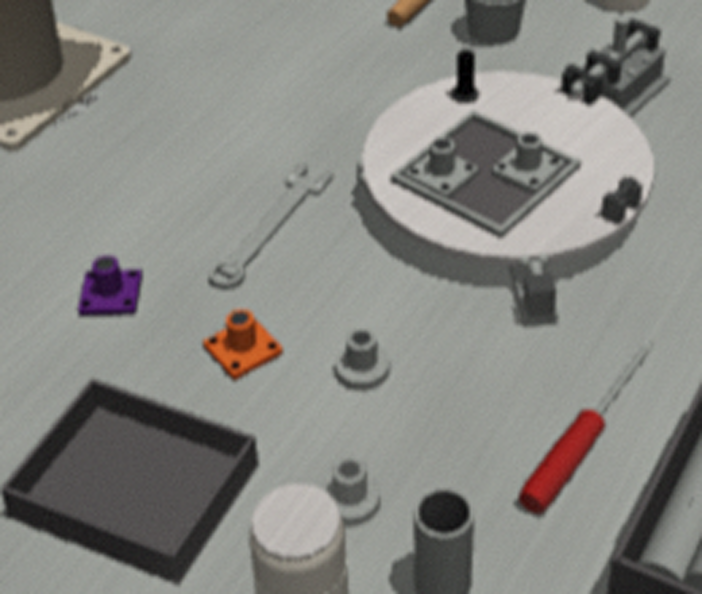

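Both crops confirm this. In the top crop, the grey square flanges are at (279,164) and (325,230), and the round flanges at (532,190) and (645,130). The bin is at (714,278), with the orange decoy at (562,289). Next I'll triangulate.

```bash
python3 - <<'E'
from h import *
t=cams.camera('top');s=cams.camera('scene')
T=lambda x,y:(195+(x+.5)/2.5-.5,160+(y+.5)/2.5-.5)
S=lambda x,y:(150+(x+.5)/2.7-.5,190+(y+.5)/2.7-.5)
for n,a,b in [('sqA',(279,163),(530,139)),('sqB',(325,230),(442,146)),('F1',(532,190),(361,339)),('F2',(646,129),(349,468)),('handle',(203,270),(466,55)),('tube',(684,27),(443,511))]:
    p=tri(ray(t,*T(*a)),ray(s,*S(*b)));print(n,p.round(4))
P=[onz(t,*T(*q),.035) for q in [(645,213),(766,201),(783,342),(663,355)]]
print('bin',np.mean(P,0).round(4),[p.round(3)[:2] for p in P])
P=[onz(t,*T(*q),.051) for q in [(251,131),(371,150),(354,269),(234,252)]]
print('tray',np.mean(P,0).round(4),[p.round(3)[:2] for p in P],'yaw',[np.degrees(np.arctan2(*(P[i+1]-P[i])[1::-1])).round(1) for i in range(3)])
print('disc',onz(t,*T(269,195),.042).round(4))
for n,q in [('knob',(64,160)),('tip',(160,178)),('keep2',(287,72))]:print(n,onz(t,*T(*q),.07).round(4))
E
```

```text
sqA [0.5784 0.0725 0.0851]
sqB [0.5104 0.0278 0.0821]
F1 [ 0.549  -0.1852  0.0434]
F2 [ 0.6091 -0.3041  0.0447]
handle [0.4728 0.1484 0.0973]
tube [ 0.7047 -0.3351  0.0892]
bin [ 0.456  -0.3695  0.035 ] [array([ 0.524, -0.302]), array([ 0.533, -0.426]), array([ 0.389, -0.436]), array([ 0.378, -0.314])]
tray [0.5431 0.0508 0.051 ] [array([0.616, 0.102]), array([ 0.593, -0.021]), array([ 0.472, -0.   ]), array([0.492, 0.122])] yaw [np.float64(-100.3), np.float64(170.6), np.float64(80.8)]
disc [0.55   0.0856 0.042 ]
knob [0.5877 0.2916 0.07  ]
tip [0.5672 0.194  0.07  ]
keep2 [0.6728 0.0635 0.07  ]
```

Request:
apply_moves([
  [[0, 0, 0, -8.5], [0, 0, 0, -8.5], [0, 0, 0, -8.5], [0, 0, 0, -8.5], [0, 0, 0, -8.5], [0, 0, 0, -8.5], [0, 0, 0, -8.5], [0, 0, 0, -8.5], [0, 0, 0, -8.5], [0, 0, 0, -8.5]],
], hand=0.2)

```text
clock: 1.25
eef_pos: [0.129, -0.4815, 0.246]
tool_rot: [0.995, 0.098, -0.0, -0.003]
ft_force: [0.2, 0.8, -0.2]
grip_width: 0.0515
```

Request:
apply_moves([
  [[0, 0, 0, -8.0], [0, 0, 0, -8.0], [0, 0, 0, -8.0], [0, 0, 0, -8.0], [0, 0, 0, -8.0], [0, 0, 0, -8.0], [0, 0, 0, -8.0], [0, 0, 0, -7.0], [0, 0, 0, -7.0], [0, 0, 0, 0]],
])

```text
clock: 2.25
eef_pos: [0.1287, -0.4803, 0.2444]
tool_rot: [0.742, 0.671, 0.002, -0.004]
ft_force: [0.4, -0.7, -0.6]
grip_width: 0.0511
```

```bash
cat >> h.py <<'E'
def yaw(q):
    x,y,z,w=q; return np.degrees(np.arctan2(2*(x*y+w*z),1-2*(y*y+z*z)))
def go(x,y,z,yw=None,n=10):
    "print total and per-row shift in tool axes (mm, deg) to target"
    o=telemetry.get_obs();p=o['eef_pos'];a=np.radians(yaw(o['tool_rot']));d=np.array([x,y,z])-p
    X=np.array([np.cos(a),np.sin(a),0]);Y=np.array([np.sin(a),-np.cos(a),0])
    v=np.array([d@X,d@Y,-d[2]])*1000;dy=0 if yw is None else -((yw-np.degrees(a)+180)%360-180)
    print('t',round(o['clock'],2),'tcp',p.round(4),'yaw',np.degrees(a).round(1),'w',round(o['grip_width'],4),'F',np.round(o['ft_force'],1),'| tot',v.round(1),round(dy,1),'| row',(v/n).round(1),round(dy/n,2))
E
python3 -c "
from h import *
go(.55,.06,.248,80)"
```

```text
t 2.25 tcp [ 0.1287 -0.4803  0.2444] yaw 84.2 w 0.0511 F [ 0.4 -0.7 -0.6] | tot [579.9 364.9  -3.6] 4.2 | row [58.  36.5 -0.4] 0.42
```

Request:
apply_moves([
  [[30, 18, 0, 0.3], [30, 18, 0, 0.3], [30, 18, 0, 0.3], [30, 18, 0, 0.3], [30, 18, 0, 0.3], [30, 18, 0, 0.3], [30, 18, 0, 0.3], [30, 18, 0, 0.3], [30, 18, 0, 0.3], [30, 18, 0, 0.3]],
])

```text
clock: 3.25
eef_pos: [0.3542, -0.2023, 0.2456]
tool_rot: [0.773, 0.634, 0.002, -0.003]
ft_force: [0.6, -1.1, 0.6]
grip_width: 0.051
```

Request:
apply_moves([
  [[29, 18, 0, 0.1], [29, 18, 0, 0.1], [29, 18, 0, 0.1], [29, 18, 0, 0.1], [29, 18, 0, 0.1], [29, 18, 0, 0.1], [29, 18, 0, 0.1], [29, 18, 0, 0.1], [29, 18, 0, 0.1], [0, 0, 0, 0]],
])

```text
clock: 4.25
eef_pos: [0.5777, 0.0327, 0.2461]
tool_rot: [0.786, 0.619, 0.002, -0.002]
ft_force: [0.2, 0.8, 0.3]
grip_width: 0.0513
```

```bash
python3 -c "
from h import *
go(.55,.06,.248,80)
c=snap('wrist','w1.png')
for n,p in [('A',(.578,.0725,.082)),('B',(.51,.028,.082)),('handle',(.473,.148,.094))]:print(n,proj(c,p).round(0))"
```

```text
t 4.25 tcp [0.5777 0.0327 0.2461] yaw 76.4 w 0.0513 F [0.2 0.8 0.3] | tot [ 20.  -33.3  -1.9] -3.6 | row [ 2.  -3.3 -0.2] -0.36
A [362. 216.]
B [294. 151.]
handle [435.  63.]
```

View pics/w1.png

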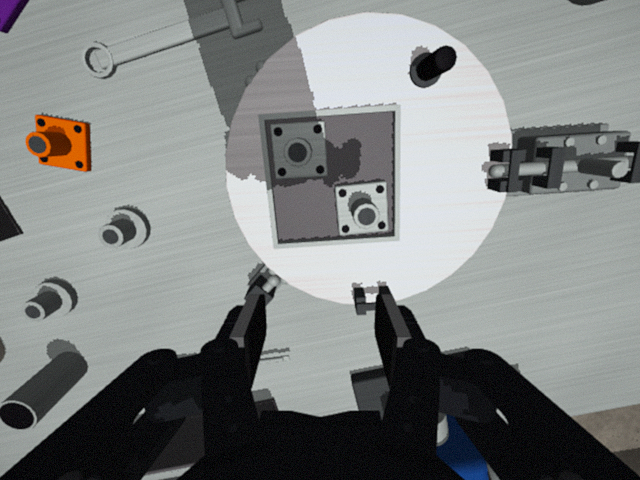

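The wrist view shows square A's boss top at (367,215), B's at (298,153), the round flange tops at (112,236) and (36,309), the handle top at (444,57) and the bolt knob end at (620,172).

```bash
python3 - <<'E'
from h import *
c=cams.camera('wrist');t=cams.camera('top')
T=lambda x,y:(195+(x+.5)/2.5-.5,160+(y+.5)/2.5-.5)
for n,w,q,z in [('A',(367,215),(279,163),.082),('B',(298,153),(325,230),.082),('F1',(112,236),(532,190),.04),('F2',(36,309),(646,129),.04),('handle',(444,57),(203,270),.094),('knob',(620,172),None,.098)]:
    print(n,onz(c,*w,z).round(4),q and tri(ray(c,*w),ray(t,*T(*q))).round(4))
P=[onz(c,*q,.051) for q in [(260,115),(399,105),(399,240),(274,247)]]
print('tray',np.mean(P,0).round(4),[p.round(3)[:2] for p in P])
go(.578,.072,.12,80)
E
```

```text
A [0.5767 0.0759 0.082 ] [0.5788 0.0747 0.0755]
B [0.5105 0.0296 0.082 ] [0.5114 0.0282 0.0613]
F1 [ 0.5471 -0.1818  0.04  ] [ 0.5492 -0.1867  0.0328]
F2 [ 0.6059 -0.2992  0.04  ] [ 0.6098 -0.3072  0.0322]
handle [0.4687 0.1538 0.094 ] [0.4716 0.1459 0.1158]
knob [0.5859 0.2814 0.098 ] None
tray [0.5442 0.0535 0.051 ] [array([0.471, 0.003]), array([0.493, 0.126]), array([0.618, 0.105]), array([ 0.595, -0.02 ])]
t 4.4 tcp [0.5749 0.0296 0.2467] yaw 76.3 w 0.051 F [0.  0.5 0.9] | tot [ 42.   -7.  126.7] -3.7 | row [ 4.2 -0.7 12.7] -0.37
```

Request:
apply_moves([
  [[6, -1, 0, -1], [6, -1, 0, -1], [6, -1, 10, -1], [6, -1, 14, -0.7], [6, -1, 14, 0], [6, -1, 16, 0], [6, 0, 16, 0], [3, 0, 16, 0], [0, 0, 16, 0], [0, 0, 0, 0]],
])

```text
clock: 5.4
eef_pos: [0.5732, 0.0751, 0.1402]
tool_rot: [0.766, 0.643, 0.001, -0.002]
ft_force: [-0.9, -0.8, -0.5]
grip_width: 0.051
```

```bash
python3 -c "
from h import *
go(.578,.0735,.078,80)"
```

```text
t 5.4 tcp [0.5732 0.0751 0.1402] yaw 80.0 w 0.051 F [-0.9 -0.8 -0.5] | tot [-0.7  5.  62.2] 0.0 | row [-0.1  0.5  6.2] 0.0
```

Request:
apply_moves([
  [[0, 2, 5, 0], [0, 2, 8, 0], [0, 1, 10, 0], [0, 0, 10, 0], [0, 0, 10, 0], [0, 0, 8, 0], [0, 0, 7, 0], [0, 0, 5, 0], [0, 0, 0, 0], [0, 0, 0, 0]],
])

```text
clock: 6.4
eef_pos: [0.5793, 0.0742, 0.0732]
tool_rot: [0.766, 0.643, 0.003, -0.001]
ft_force: [-0.4, -0.4, 0.1]
grip_width: 0.051
```

```bash
python3 -c "
from h import *
go(.578,.0735,.078,80)
c=snap('wrist','w2.png')"
```

```text
t 6.4 tcp [0.5793 0.0742 0.0732] yaw 80.0 w 0.051 F [-0.4 -0.4  0.1] | tot [-0.9 -1.2 -4.8] 0.0 | row [-0.1 -0.1 -0.5] 0.0
```

View pics/w2.png

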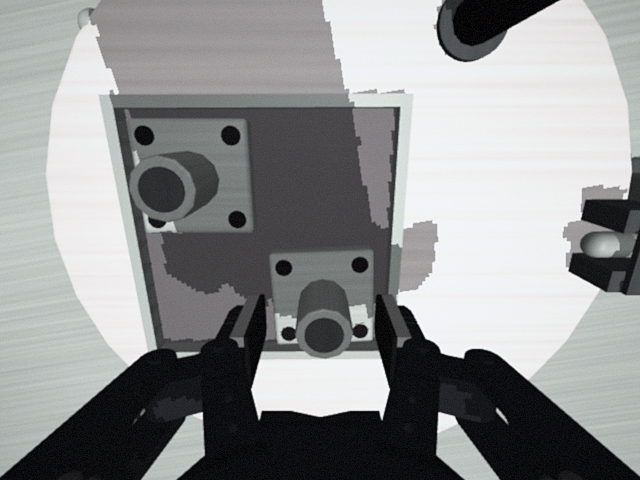

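Boss A at (324,335) lies midway between the pads (255 and 390). I'll rise 4 mm, then grip and lift.

Request:
apply_moves([
  [[0, -1, -4, 0], [0, 0, 0, 0], [0, 0, 0, 0], [0, 0, 0, 0], [0, 0, 0, 0], [0, 0, 0, 0], [0, 0, 0, 0], [0, 0, 0, 0], [0, 0, 0, 0], [0, 0, 0, 0]],
], hand=-1)

```text
clock: 7.45
eef_pos: [0.5787, 0.0746, 0.0788]
tool_rot: [0.766, 0.643, 0.003, -0.001]
ft_force: [0.2, 0.5, -1.5]
grip_width: 0.0216
```

Request:
apply_moves([
  [[0, 0, -10, 0], [0, 0, -15, 0], [0, 0, -15, 0], [0, 0, -15, 0], [0, 0, -15, 0], [0, 0, -15, 0], [0, 0, -15, 0], [0, 0, -15, 0], [0, 0, 0, 0], [0, 0, 0, 0]],
])

```text
clock: 8.45
eef_pos: [0.5772, 0.0736, 0.2017]
tool_rot: [0.766, 0.643, 0.003, -0.001]
ft_force: [-1.0, -0.8, -2.2]
grip_width: 0.0216
```

```bash
python3 -c "
from h import *
a=np.radians(4.7);e=np.array([np.cos(a),np.sin(a)]);B=np.array([.456,-.3695])
print(B+.036*e,B-.036*e)
go(*(B-.036*e),.18,95,20)"
```

```text
[ 0.49187895 -0.36655021] [ 0.42012105 -0.37244979]
t 8.45 tcp [0.5772 0.0736 0.2017] yaw 80.0 w 0.0216 F [-1.  -0.8 -2.2] | tot [-466.6  -77.3   21.7] -15.0 | row [-23.3  -3.9   1.1] -0.75
```

Request:
apply_moves([
  [[-25, -4, 0, 0], [-25, -4, 0, 0], [-25, -4, 0, 0], [-25, -4, 0, 0], [-25, -4, 0, 0], [-25, -4, 0, 0], [-25, -4, 0, 0], [-25, -4, 0, 0], [-25, -4, 0, 0], [-25, -4, 0, 0]],
])

```text
clock: 9.45
eef_pos: [0.4875, -0.17, 0.1904]
tool_rot: [0.763, 0.646, -0.002, -0.007]
ft_force: [-0.4, -0.2, -2.1]
grip_width: 0.0219
```

Request:
apply_moves([
  [[-25, -4, 2, 0], [-25, -4, 2, 0], [-25, -4, 2, 0], [-25, -4, 2, 0], [-25, -4, 2, 0], [-25, -4, 2, 0], [-25, -4, 2, 0], [-10, -4, 2, 0], [0, 0, 0, -7.5], [0, 0, 0, -7.5]],
])

```text
clock: 10.45
eef_pos: [0.4148, -0.3535, 0.1626]
tool_rot: [0.671, 0.741, -0.002, -0.016]
ft_force: [0.1, 0.5, -1.5]
grip_width: 0.0218
```

```bash
python3 - <<'E'
from h import *
go(.42,-.3725,.1,95)
c=snap('wrist','w3.png')
for w in [(-.071,-.056),(.071,.056),(-.071,.056),(.071,-.056)]:
    a=np.radians(4.7);print(proj(c,[.456+w[0]*np.cos(a)-w[1]*np.sin(a),-.3695+w[0]*np.sin(a)+w[1]*np.cos(a),.035]).round())
E
```

```text
t 10.45 tcp [ 0.4148 -0.3535  0.1626] yaw 95.6 w 0.0218 F [ 0.1  0.5 -1.5] | tot [-19.4   3.3  62.6] 0.6 | row [-1.9  0.3  6.3] 0.06
[219. 201.]
[356. 360.]
[364. 203.]
[230. 360.]
```

View pics/w3.png

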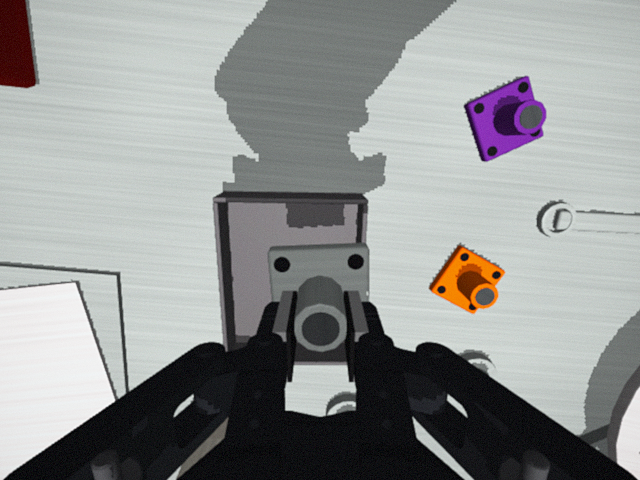

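The bin's near corners appear at (219,200) and (366,200), within 2 px of prediction, and square A is held upright. Now I'll lower it into the near half of the bin.

Request:
apply_moves([
  [[-7, 1, 0, 0], [-7, 1, 5, 0], [-5, 1, 15, 0], [0, 0, 15, 0], [0, 0, 15, 0], [0, 0, 15, 0], [0, 0, 10, 0], [0, 0, 5, 0], [0, 0, 0, 0], [0, 0, 0, 0]],
])

```text
clock: 11.5
eef_pos: [0.4198, -0.3719, 0.0761]
tool_rot: [0.675, 0.738, -0.002, -0.016]
ft_force: [0.4, 0.4, -1.6]
grip_width: 0.0217
```

```bash
python3 -c "
from h import *
go(.42,-.3725,.042,95)"
```

```text
t 11.5 tcp [ 0.4198 -0.3719  0.0761] yaw 95.1 w 0.0217 F [ 0.4  0.4 -1.6] | tot [-0.6  0.2 34.1] 0.1 | row [-0.1  0.   3.4] 0.01
```

Request:
apply_moves([
  [[0, 0, 6, 0], [0, 0, 6, 0], [0, 0, 6, 0], [0, 0, 6, 0], [0, 0, 5, 0], [0, 0, 3, 0], [0, 0, 1, 0], [0, 0, 0, 0], [0, 0, 0, 0], [0, 0, 0, 0]],
])

```text
clock: 12.5
eef_pos: [0.4201, -0.3723, 0.0422]
tool_rot: [0.675, 0.738, -0.002, -0.014]
ft_force: [-0.2, -0.1, -2.2]
grip_width: 0.022
```

Request:
apply_moves([
  [[0, 0, 0, 0], [0, 0, 0, 0], [0, 0, 0, 0], [0, 0, -5, 0], [0, 0, -15, 0], [0, 0, -20, 0], [0, 0, -25, 0], [0, 0, -25, 0], [0, 0, -25, 0], [0, 0, -20, 0]],
], hand=0.2)

```text
clock: 13.5
eef_pos: [0.4224, -0.3738, 0.1829]
tool_rot: [0.675, 0.738, -0.002, -0.015]
ft_force: [-0.1, 0.7, -0.4]
grip_width: 0.0514
```

```bash
python3 - <<'E'
from h import *
go(.511,.029,.19,80,16)
c=snap('top','t2.png');im=cv2.imread('pics/t2.png');s=snap('scene')['color'][:,:,::-1]
a=cv2.resize(im[150:320,220:520],(800,453),interpolation=3);cv2.imwrite('pics/c3.png',a)
E
```

```text
t 13.5 tcp [ 0.4224 -0.3738  0.1829] yaw 95.1 w 0.0514 F [-0.1  0.7 -0.4] | tot [393.4 123.8  -7.1] 15.1 | row [24.6  7.7 -0.4] 0.94
```

View pics/c3.png

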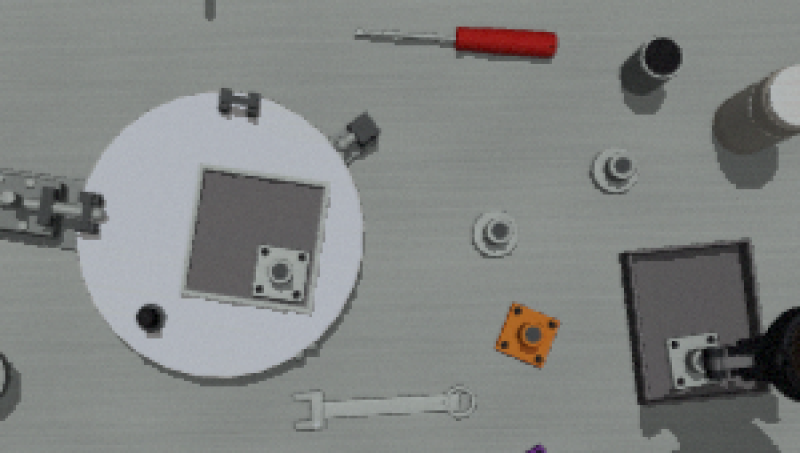

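Square A lies flat in the bin at crop (695,360). B is still in the tray at (281,272), and the round flanges are at (497,233) and (620,168), not moved. Now for B.

Request:
apply_moves([
  [[25, 8, -1, 0], [25, 8, -1, 0], [25, 8, -1, 0], [25, 8, -1, 0], [25, 8, -1, 0], [25, 8, -1, 0], [25, 8, -1, 0], [25, 8, -1, 0], [25, 8, -1, 0], [25, 8, -1, 0]],
])

```text
clock: 14.6
eef_pos: [0.4795, -0.1119, 0.1902]
tool_rot: [0.678, 0.735, -0.004, -0.016]
ft_force: [-0.4, 0.1, -0.7]
grip_width: 0.0513
```

Request:
apply_moves([
  [[25, 8, 0, 0], [25, 8, 0, 0], [25, 8, 0, 0], [25, 8, 0, 0], [25, 8, 0, 0], [10, 4, 0, 0], [0, 0, 0, 7.5], [0, 0, 0, 7.5], [0, 0, 0, 0], [0, 0, 0, 0]],
])

```text
clock: 15.6
eef_pos: [0.5089, 0.0347, 0.1837]
tool_rot: [0.768, 0.64, -0.01, -0.018]
ft_force: [0.5, 0.5, -0.1]
grip_width: 0.0516
```

```bash
python3 - <<'E'
from h import *
go(.511,.029,.13,80)
E
```

```text
t 15.6 tcp [0.5089 0.0347 0.1837] yaw 79.6 w 0.0516 F [ 0.5  0.5 -0.1] | tot [-5.2  3.1 53.7] -0.4 | row [-0.5  0.3  5.4] -0.04
```

Request:
apply_moves([
  [[-3, 2, 5, 0], [-2, 1, 10, 0], [0, 0, 12, 0], [0, 0, 12, 0], [0, 0, 12, 0], [0, 0, 12, 0], [0, 0, 10, 0], [0, 0, 7, 0], [0, 0, 0, 0], [0, 0, 0, 0]],
])

```text
clock: 16.6
eef_pos: [0.5059, 0.0259, 0.0949]
tool_rot: [0.767, 0.641, -0.012, -0.019]
ft_force: [0.2, -1.0, -0.2]
grip_width: 0.0511
```

```bash
python3 - <<'E'
from h import *
go(.511,.029,.079,80);print(telemetry.get_obs()['tool_rot'])
E
```

```text
t 16.6 tcp [0.5059 0.0259 0.0949] yaw 79.8 w 0.0511 F [ 0.2 -1.  -0.2] | tot [ 3.9  4.5 15.9] -0.2 | row [0.4 0.4 1.6] -0.02
[ 0.7670589   0.64116734 -0.01223246 -0.01937651]
```

Request:
apply_moves([
  [[2, 2, 2, 0], [2, 2, 4, 0], [0, 1, 5, 0], [0, 0, 4, 0], [0, 0, 1, 0], [0, 0, 0, 0], [0, 0, 0, 0], [0, 0, 0, 0], [0, 0, 0, 0], [0, 0, 0, 0]],
])

```text
clock: 17.6
eef_pos: [0.513, 0.0297, 0.0792]
tool_rot: [0.767, 0.641, -0.011, -0.018]
ft_force: [0.4, 0.4, 0.9]
grip_width: 0.0516
```

Request:
apply_moves([
  [[0, 0, 0, 0], [0, 0, 0, 0], [0, 0, 0, 0], [0, 0, 0, 0], [0, 0, 0, 0], [0, 0, 0, 0], [0, 0, 0, 0], [0, 0, 0, 0], [0, 0, 0, 0], [0, 0, 0, 0]],
], hand=-1)

```text
clock: 18.6
eef_pos: [0.5133, 0.0296, 0.0797]
tool_rot: [0.767, 0.641, -0.01, -0.018]
ft_force: [-0.3, -0.8, 0.8]
grip_width: 0.0218
```

Request:
apply_moves([
  [[0, 0, -10, 0], [0, 0, -14, 0], [0, 0, -14, 0], [0, 0, -14, 0], [0, 0, -14, 0], [0, 0, -14, 0], [0, 0, -14, 0], [0, 0, -14, 0], [0, 0, 0, 0], [0, 0, 0, 0]],
])

```text
clock: 19.6
eef_pos: [0.5152, 0.028, 0.1929]
tool_rot: [0.767, 0.641, -0.013, -0.02]
ft_force: [0.1, -0.2, -2.4]
grip_width: 0.022
```

```bash
python3 - <<'E'
from h import *
go(.492,-.3665,.18,95,20);print(telemetry.get_obs()['tool_rot'])
E
```

```text
t 19.6 tcp [0.5152 0.028  0.1929] yaw 79.8 w 0.022 F [ 0.1 -0.2 -2.4] | tot [-392.4   47.    12.9] -15.2 | row [-19.6   2.3   0.6] -0.76
[ 0.76688703  0.64135401 -0.01251711 -0.01981506]
```

Request:
apply_moves([
  [[-20, 2.5, 0, 0], [-20, 2.5, 0, 0], [-20, 2.5, 0, 0], [-20, 2.5, 0, 0], [-20, 2.5, 0, 0], [-20, 2.5, 0, 0], [-20, 2.5, 0, 0], [-20, 2.5, 0, 0], [-20, 2.5, 0, 0], [-20, 2.5, 0, 0]],
])

```text
clock: 20.6
eef_pos: [0.4986, -0.1764, 0.1802]
tool_rot: [0.765, 0.644, -0.018, -0.027]
ft_force: [0.2, 0.5, -1.9]
grip_width: 0.0216
```

Request:
apply_moves([
  [[-20, 2.5, 0, 0], [-20, 2.5, 0, 0], [-20, 2.5, 0, 0], [-20, 2.5, 0, 0], [-20, 2.5, 0, 0], [-20, 2.5, 0, 0], [-20, 2.5, 0, 0], [-20, 2.5, 0, 0], [-20, 0, 0, 0], [0, 0, 0, 0]],
])

```text
clock: 21.6
eef_pos: [0.4801, -0.3635, 0.1635]
tool_rot: [0.765, 0.642, -0.021, -0.037]
ft_force: [0.3, 0.5, -1.8]
grip_width: 0.0219
```

Request:
apply_moves([
  [[0, 0, 0, -5], [0, 0, 0, -5], [0, 0, 0, -5], [0, 0, 10, 0], [0, 0, 10, 0], [0, 0, 10, 0], [0, 0, 10, 0], [0, 0, 5, 0], [0, 0, 0, 0], [0, 0, 0, 0]],
])

```text
clock: 22.6
eef_pos: [0.4725, -0.3564, 0.1068]
tool_rot: [0.673, 0.738, -0.015, -0.048]
ft_force: [-0.3, -0.7, -1.0]
grip_width: 0.0215
```

```bash
python3 - <<'E'
from h import *
go(.492,-.3665,.0435,95);print(telemetry.get_obs()['tool_rot'])
E
```

```text
t 22.6 tcp [ 0.4725 -0.3564  0.1068] yaw 95.2 w 0.0215 F [-0.3 -0.7 -1. ] | tot [-11.9  18.5  63.3] 0.2 | row [-1.2  1.9  6.3] 0.02
[ 0.67257062  0.73832881 -0.01547673 -0.04774733]
```

The square is held, but tool tilt has built up to about 0.1 rad, leaning towards the base. I'll make the planner use the full rotation, place this square, then deal with the tilt.

```bash
cat >> h.py <<'E'
from scipy.spatial.transform import Rotation as Ro
def go(x,y,z,yw=None,n=10):
    o=telemetry.get_obs();p=o['eef_pos'];R=Ro.from_quat(o['tool_rot']).as_matrix();a=yaw(o['tool_rot'])
    v=R.T@(np.array([x,y,z])-p)*1000;dy=0 if yw is None else -((yw-a+180)%360-180)
    r=p[:2]/np.hypot(*p[:2])
    print('t',round(o['clock'],2),'tcp',p.round(4),'yaw',a.round(1),'tilt out',(R[:2,2]@r).round(3),'side',(R[1,2]*r[0]-R[0,2]*r[1]).round(3),'w',round(o['grip_width'],4),'F',np.round(o['ft_force'],1),'| tot',v.round(1),round(dy,1),'| row',(v/n).round(1),round(dy/n,2))
E
python3 -c "
from h import *
go(.492,-.3665,.0445,95);print(telemetry.get_obs()['joint_pos'].round(3))"
```

```text
t 22.6 tcp [ 0.4725 -0.3564  0.1068] yaw 95.2 tilt out -0.098 side -0.022 w 0.0215 F [-0.3 -0.7 -1. ] | tot [-15.   23.8  59.8] 0.2 | row [-1.5  2.4  6. ] 0.02
[-0.636  0.585  0.145  1.229 -0.021 -0.728]
```

Request:
apply_moves([
  [[-5, 6, 0, 0], [-5, 6, 0, 0], [-5, 6, 4, 0], [0, 6, 8, 0], [0, 0, 10, 0], [0, 0, 10, 0], [0, 0, 10, 0], [0, 0, 6, 0], [0, 0, 0, 0], [0, 0, 0, 0]],
])

```text
clock: 23.6
eef_pos: [0.4955, -0.3683, 0.0515]
tool_rot: [0.673, 0.738, -0.015, -0.048]
ft_force: [0.3, -0.5, -2.1]
grip_width: 0.0219
```

```bash
python3 -c "
from h import *
go(.492,-.3665,.0445,95);print(telemetry.get_obs()['joint_pos'].round(3))"
```

```text
t 23.6 tcp [ 0.4955 -0.3683  0.0515] yaw 95.2 tilt out -0.098 side -0.021 w 0.0219 F [ 0.3 -0.5 -2.1] | tot [ 1.7 -2.7  7.3] 0.2 | row [ 0.2 -0.3  0.7] 0.02
[-0.63   0.682  0.166  1.153 -0.02  -0.722]
```

Request:
apply_moves([
  [[0, -2, 3, 0], [0, 0, 3, 0], [0, 0, 1, 0], [0, 0, 0, 0], [0, 0, 0, 0], [0, 0, 0, 0], [0, 0, 0, 0], [0, 0, 0, 0], [0, 0, 0, 0], [0, 0, 0, 0]],
])

```text
clock: 24.6
eef_pos: [0.4938, -0.3691, 0.0464]
tool_rot: [0.673, 0.738, -0.015, -0.045]
ft_force: [0.6, 0.1, -2.3]
grip_width: 0.0218
```

Request:
apply_moves([
  [[0, 0, 0, 0], [0, 0, 0, 0], [0, 0, 0, 0], [0, 0, 0, 0], [0, 0, -5, 0], [0, 0, -10, 0], [0, 0, -20, 0], [0, 0, -30, 0], [0, 0, -30, 0], [0, 0, -30, 0]],
], hand=0.2)

```text
clock: 25.6
eef_pos: [0.503, -0.3727, 0.1742]
tool_rot: [0.673, 0.738, -0.016, -0.049]
ft_force: [-0.3, -1.1, -0.7]
grip_width: 0.0514
```

```bash
python3 -c "
from h import *
go(.549,-.186,.18,95);print(telemetry.get_obs()['joint_pos'].round(3))"
```

```text
t 25.6 tcp [ 0.503  -0.3727  0.1742] yaw 95.2 tilt out -0.101 side -0.021 w 0.0514 F [-0.3 -1.1 -0.7] | tot [181.8  62.7  -2. ] 0.2 | row [18.2  6.3 -0.2] 0.02
[-0.628  0.611  0.373  1.434 -0.02  -0.72 ]
```

Request:
apply_moves([
  [[0, 0, -40, 0], [0, 0, -40, 0], [0, 0, -40, 0], [20, 8, 0, 0], [20, 8, 0, 0], [20, 8, 0, 0], [20, 8, 0, 0], [20, 8, 0, 0], [20, 8, 0, 0], [20, 8, 0, 0]],
])

```text
clock: 26.6
eef_pos: [0.5599, -0.233, 0.3197]
tool_rot: [0.676, 0.736, -0.013, -0.035]
ft_force: [0.2, -0.0, -0.3]
grip_width: 0.0512
```

```bash
python3 - <<'E'
from h import *
go(.549,-.186,.18,95);print(telemetry.get_obs()['joint_pos'].round(3))
snap('top','t3.png');im=cv2.imread('pics/t3.png')
a=cv2.resize(im[150:320,220:520],(800,453),interpolation=3);cv2.imwrite('pics/c4.png',a)
E
```

```text
t 26.6 tcp [ 0.5599 -0.233   0.3197] yaw 94.8 tilt out -0.075 side -0.001 w 0.0512 F [ 0.2 -0.  -0.3] | tot [ 43.    2.5 141.4] -0.2 | row [ 4.3  0.3 14.1] -0.02
[-3.940e-01  5.220e-01  5.990e-01  1.723e+00 -1.000e-03 -4.800e-01]
```

View pics/c4.png

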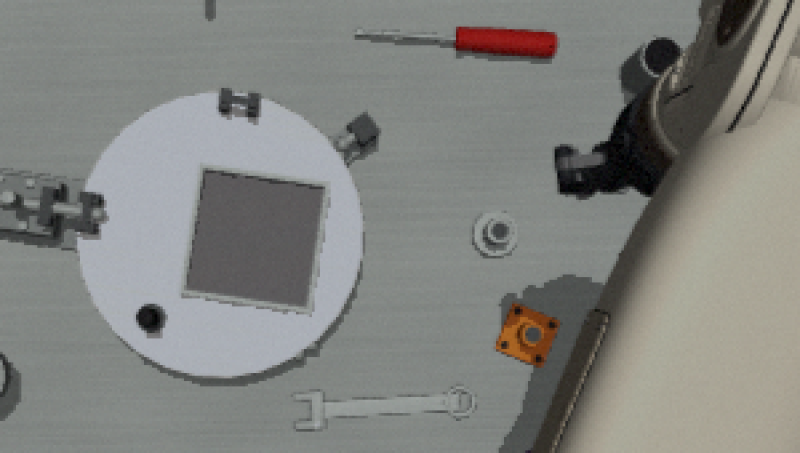

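The tray is empty and F1 is still in place at (495,233). The tilt is partly unwinding. I'll push outward against the reach limit in free air to try to straighten the tool.

Request:
apply_moves([
  [[0, 40, 0, 0], [0, 40, 0, 0], [0, 40, 0, 0], [0, 40, 0, 0], [0, 40, 0, 0], [0, 0, 0, 0], [0, 0, 0, 0], [0, 0, 0, 0], [0, 0, 0, 0], [0, 0, 0, 0]],
])

```text
clock: 27.65
eef_pos: [0.7131, -0.1989, 0.2875]
tool_rot: [0.674, 0.738, -0.008, -0.026]
ft_force: [-0.0, -0.7, 0.4]
grip_width: 0.0512
```

```bash
python3 - <<'E'
from h import *
go(.549,-.186,.16,95);print(telemetry.get_obs()['joint_pos'].round(3))
E
```

```text
t 27.65 tcp [ 0.7131 -0.1989  0.2875] yaw 95.1 tilt out -0.054 side 0.009 w 0.0512 F [-0.  -0.7  0.4] | tot [  24.  -156.1  135.7] 0.1 | row [  2.4 -15.6  13.6] 0.01
[-0.276  0.93   1.272  1.967  0.009 -0.366]
```

Request:
apply_moves([
  [[0, 30, 0, 0], [0, 30, 0, 0], [0, 30, 0, 0], [0, 0, 0, 0], [0, 0, 0, 0], [0, 0, 0, 0], [0, 0, 0, 0], [0, 0, 0, 0], [0, 0, 0, 0], [0, 0, 0, 0]],
])

```text
clock: 28.65
eef_pos: [0.7579, -0.1803, 0.2632]
tool_rot: [0.676, 0.737, 0.007, 0.002]
ft_force: [-0.6, 0.2, 0.2]
grip_width: 0.0513
```

```bash
python3 - <<'E'
from h import *
go(.549,-.186,.16,95);print(telemetry.get_obs()['joint_pos'].round(3))
E
```

```text
t 28.65 tcp [ 0.7579 -0.1803  0.2632] yaw 94.9 tilt out 0.012 side 0.011 w 0.0513 F [-0.6  0.2  0.2] | tot [  11.5 -210.   100.3] -0.1 | row [  1.1 -21.   10. ] -0.01
[-0.238  0.962  1.275  1.873  0.011 -0.323]
```

The straightening worked (tilt 0.012). Now to flange F1.

Request:
apply_moves([
  [[1, -24, 8, 0], [1, -24, 8, 0], [1, -24, 8, 0], [1, -24, 8, 0], [1, -24, 8, 0], [1, -24, 8, 0], [1, -24, 8, 0], [1, -24, 8, 0], [1, -10, 8, 0], [0, 0, 8, 0]],
])

```text
clock: 29.65
eef_pos: [0.5567, -0.1895, 0.1761]
tool_rot: [0.677, 0.736, 0.009, 0.005]
ft_force: [0.0, 0.3, 0.8]
grip_width: 0.0511
```

```bash
python3 - <<'E'
from h import *
go(.549,-.186,.037,95)
c=snap('wrist','w4.png')
print(proj(c,(.549,-.186,.04)))
E
```

```text
t 29.65 tcp [ 0.5567 -0.1895  0.1761] yaw 94.8 tilt out 0.017 side 0.012 w 0.0511 F [0.  0.3 0.8] | tot [  3.6 -10.1 138.9] -0.2 | row [ 0.4 -1.  13.9] -0.02
[324.1756145  222.58399535]
```

View pics/w4.png

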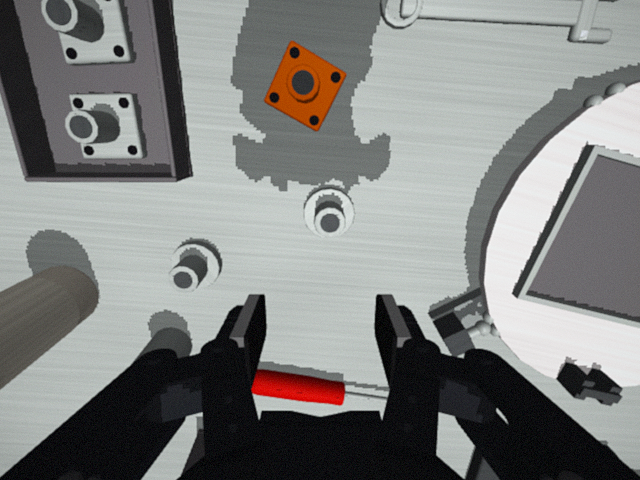

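Both squares lie flat in the bin at (80,25) and (100,125). F1's boss top is at (330,221) and F2's at (184,278).

```bash
python3 - <<'E'
from h import *
c=cams.camera('wrist')
print(onz(c,330,221,.04),onz(c,184,278,.04))
p=onz(c,330,221,.04); go(p[0],p[1],.037)
E
```

```text
[ 0.5466704  -0.18122689  0.04      ] [ 0.60698997 -0.30032791  0.04      ]
t 29.75 tcp [ 0.5575 -0.1893  0.175 ] yaw 94.9 tilt out 0.015 side 0.012 w 0.0513 F [ 1.2  0.3 -0.3] | tot [  8.3 -12.7 137.8] 0 | row [ 0.8 -1.3 13.8] 0.0
```

Request:
apply_moves([
  [[3, -5, 5, 0], [3, -5, 12, 0], [0, -1, 15, 0], [0, 0, 15, 0], [0, 0, 15, 0], [0, 0, 15, 0], [0, 0, 13, 0], [0, 0, 10, 0], [0, 0, 0, 0], [0, 0, 0, 0]],
])

```text
clock: 30.75
eef_pos: [0.5561, -0.1825, 0.0718]
tool_rot: [0.675, 0.738, 0.011, 0.008]
ft_force: [-0.6, 0.7, -0.5]
grip_width: 0.0512
```

```bash
python3 - <<'E'
from h import *
go(.548,-.183,.037)
E
```

```text
t 30.75 tcp [ 0.5561 -0.1825  0.0718] yaw 95.1 tilt out 0.024 side 0.013 w 0.0512 F [-0.6  0.7 -0.5] | tot [ 0.1 -9.1 34.5] 0 | row [ 0.  -0.9  3.5] 0.0
```

Request:
apply_moves([
  [[0, -5, 0, 0], [0, -4, 4, 0], [0, 0, 8, 0], [0, 0, 8, 0], [0, 0, 7, 0], [0, 0, 5, 0], [0, 0, 2, 0], [0, 0, 0, 0], [0, 0, 0, 0], [0, 0, 0, 0]],
])

```text
clock: 31.75
eef_pos: [0.5489, -0.1838, 0.0365]
tool_rot: [0.675, 0.738, 0.011, 0.01]
ft_force: [0.0, 0.5, -0.7]
grip_width: 0.0512
```

Request:
apply_moves([
  [[0, 0, 0, 0], [0, 0, 0, 0], [0, 0, 0, 0], [0, 0, 0, 0], [0, 0, 0, 0], [0, 0, 0, 0], [0, 0, 0, 0], [0, 0, 0, 0], [0, 0, 0, 0], [0, 0, 0, 0]],
], hand=-1)

```text
clock: 32.75
eef_pos: [0.5493, -0.1836, 0.0373]
tool_rot: [0.675, 0.738, 0.012, 0.01]
ft_force: [-0.3, -0.7, -0.6]
grip_width: 0.0239
```

Request:
apply_moves([
  [[0, 0, -10, 0], [0, 0, -15, 0], [0, 0, -15, 0], [0, 0, -15, 0], [0, 0, -15, 0], [0, 0, -15, 0], [0, 0, -15, 0], [0, 0, 0, 0], [0, 0, 0, 0], [0, 0, 0, 0]],
])

```text
clock: 33.75
eef_pos: [0.544, -0.1837, 0.1429]
tool_rot: [0.675, 0.738, 0.011, 0.009]
ft_force: [0.2, 0.8, -2.0]
grip_width: 0.0237
```

```bash
python3 - <<'E'
from h import *
a=np.radians(-10);ex=np.array([np.cos(a),np.sin(a)]);ey=np.array([-np.sin(a),np.cos(a)]);Tr=np.array([.5435,.052])
for s in ((28,28),(28,-28),(-28,28),(-28,-28)): print(s,Tr+(s[0]*ex+s[1]*ey)/1e3)
go(*(Tr+(-28*ex+28*ey)/1e3),.13,80)
E
```

```text
(28, 28) [0.57593677 0.07471247]
(28, -28) [0.56621247 0.01956323]
(-28, 28) [0.52078753 0.08443677]
(-28, -28) [0.51106323 0.02928753]
t 33.75 tcp [ 0.544  -0.1837  0.1429] yaw 95.1 tilt out 0.025 side 0.012 w 0.0237 F [ 0.2  0.8 -2. ] | tot [269.1   0.4  13.2] 15.1 | row [26.9  0.   1.3] 1.51
```

Request:
apply_moves([
  [[26, 5, 0, 0], [26, 5, 0, 0], [26, 5, 0, 0], [26, 5, 0, 0], [26, 5, 0, 0], [26, 5, 0, 0], [26, 5, 0, 0], [26, 5, 0, 0], [26, 5, 0, 0], [10, 3, 0, 0]],
])

```text
clock: 34.75
eef_pos: [0.5649, 0.0705, 0.1328]
tool_rot: [0.677, 0.736, 0.004, 0.002]
ft_force: [-0.1, 0.6, -1.4]
grip_width: 0.0238
```

```bash
python3 - <<'E'
from h import *
go(.576,.0747,.081)
E
```

```text
t 34.75 tcp [0.5649 0.0705 0.1328] yaw 94.8 tilt out 0.009 side 0.003 w 0.0238 F [-0.1  0.6 -1.4] | tot [ 3.2 11.  51.9] 0 | row [0.3 1.1 5.2] 0.0
```

Lowering onto the tray floor (TCP about 0.0795 when seated).

Request:
apply_moves([
  [[2, 6, 0, 0], [1, 5, 5, 0], [0, 0, 10, 0], [0, 0, 10, 0], [0, 0, 10, 0], [0, 0, 8, 0], [0, 0, 6, 0], [0, 0, 2, 0], [0, 0, 0, 0], [0, 0, 0, 0]],
])

```text
clock: 35.75
eef_pos: [0.5759, 0.0707, 0.0804]
tool_rot: [0.679, 0.734, 0.004, 0.002]
ft_force: [0.1, 0.3, -1.7]
grip_width: 0.0242
```

```bash
python3 - <<'E'
from h import *
go(.576,.0747,.080)
E
```

```text
t 35.75 tcp [0.5759 0.0707 0.0804] yaw 94.5 tilt out 0.008 side 0.002 w 0.0242 F [ 0.1  0.3 -1.7] | tot [3.9 0.5 0.4] 0 | row [0.4 0.  0. ] 0.0
```

Request:
apply_moves([
  [[0, 0, 1, 0], [0, 0, 0, 0], [0, 0, 0, 0], [0, 0, 0, 0], [0, 0, 0, 0], [0, 0, 0, 0], [0, 0, 0, 0], [0, 0, 0, 0], [0, 0, 0, 0], [0, 0, 0, 0]],
], hand=0.2)

```text
clock: 36.75
eef_pos: [0.5761, 0.0705, 0.0784]
tool_rot: [0.679, 0.734, 0.003, 0.002]
ft_force: [-0.1, 0.1, -0.8]
grip_width: 0.0511
```

Request:
apply_moves([
  [[0, 0, -10, 0], [0, 0, -15, 0], [0, 0, -15, 0], [0, 0, -20, 0], [0, 0, -20, 0], [0, 0, -10, 0], [0, 0, 0, 0], [0, 0, 0, 0], [0, 0, 0, 0], [0, 0, 0, 0]],
])

```text
clock: 37.75
eef_pos: [0.5744, 0.0701, 0.1736]
tool_rot: [0.679, 0.734, 0.003, 0.001]
ft_force: [1.0, 0.8, -0.3]
grip_width: 0.0513
```

```bash
python3 - <<'E'
from h import *
go(.608,-.302,.15,95,16)
E
```

```text
t 37.75 tcp [0.5744 0.0701 0.1736] yaw 94.5 tilt out 0.006 side 0.002 w 0.0513 F [ 1.   0.8 -0.3] | tot [-373.7    4.1   22.9] -0.5 | row [-23.4   0.3   1.4] -0.03
```

Request:
apply_moves([
  [[-24, 1, 0, 0], [-24, 1, 0, 0], [-24, 1, 0, 0], [-24, 1, 0, 0], [-24, 1, 0, 0], [-24, 1, 0, 0], [-24, 1, 0, 0], [-24, 1, 0, 0], [-24, 1, 0, 0], [-24, 1, 0, 0]],
])

```text
clock: 38.75
eef_pos: [0.5994, -0.1725, 0.1613]
tool_rot: [0.676, 0.737, -0.003, -0.007]
ft_force: [0.6, -0.0, -0.2]
grip_width: 0.0512
```

```bash
python3 - <<'E'
from h import *
go(.608,-.302,.15,95)
t=cams.camera('top')
print('can',onz(t,518,186,.16),'tubetop',onz(t,468,171,.085))
c=snap('wrist','w5.png')
print(proj(c,(.608,-.302,.04)))
E
```

```text
t 38.75 tcp [ 0.5994 -0.1725  0.1613] yaw 94.9 tilt out -0.015 side 0.002 w 0.0512 F [ 0.6 -0.  -0.2] | tot [-129.8   -2.4   10.4] -0.1 | row [-13.   -0.2   1. ] -0.01
can [ 0.6503085  -0.42896903  0.16      ] tubetop [ 0.70502497 -0.33517038  0.085     ]
[157.01138743 239.73622872]
```

View pics/w5.png

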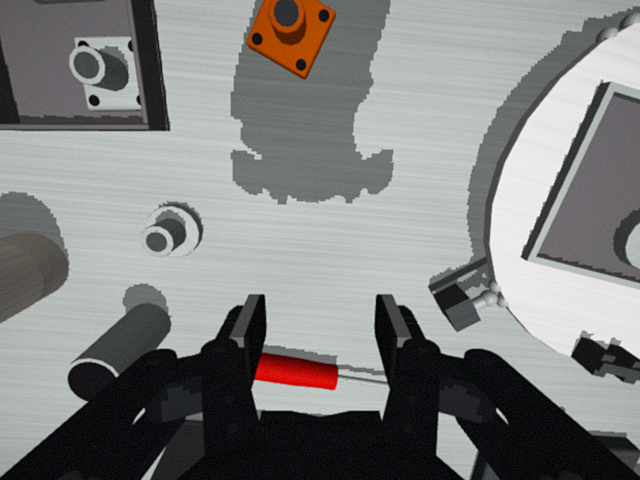

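F2's boss top is at (158,240), matching its predicted place (157,240). The can edge is 97 mm away and the tube 76 mm, so there's room to reach it.

Request:
apply_moves([
  [[-16, 0, 0, 0], [-16, 0, 0, 0], [-16, 0, 0, 0], [-16, 0, 0, 0], [-16, 0, 0, 0], [-16, 0, 0, 0], [-14, 0, 0, 0], [-7, 0, 2, 0], [0, 0, 5, 0], [0, 0, 0, 0]],
])

```text
clock: 39.85
eef_pos: [0.6085, -0.3007, 0.1498]
tool_rot: [0.677, 0.736, -0.004, -0.009]
ft_force: [-0.4, 0.9, -0.0]
grip_width: 0.0514
```

```bash
python3 - <<'E'
from h import *
go(.6085,-.302,.037,95)
E
```

```text
t 39.85 tcp [ 0.6085 -0.3007  0.1498] yaw 94.7 tilt out -0.019 side -0.002 w 0.0514 F [-0.4  0.9 -0. ] | tot [ -2.2   1.8 112.8] -0.3 | row [-0.2  0.2 11.3] -0.03
```

Request:
apply_moves([
  [[-1, 0, 8, 0], [-1, 0, 14, 0], [0, 0, 15, 0], [0, 0, 15, 0], [0, 0, 15, 0], [0, 0, 14, 0], [0, 0, 8, 0], [0, 0, 4, 0], [0, 0, 0, 0], [0, 0, 0, 0]],
])

```text
clock: 40.85
eef_pos: [0.6073, -0.2948, 0.0511]
tool_rot: [0.674, 0.739, -0.003, -0.01]
ft_force: [0.4, 0.1, 0.7]
grip_width: 0.0514
```

```bash
python3 - <<'E'
from h import *
go(.6085,-.302,.037,95)
E
```

```text
t 40.85 tcp [ 0.6073 -0.2948  0.0511] yaw 95.2 tilt out -0.021 side -0.001 w 0.0514 F [0.4 0.1 0.7] | tot [-7.4  0.8 14. ] 0.2 | row [-0.7  0.1  1.4] 0.02
```

Request:
apply_moves([
  [[-4, 0, 2, 0], [-3, 0, 4, 0], [0, 0, 4, 0], [0, 0, 3, 0], [0, 0, 0, 0], [0, 0, 0, 0], [0, 0, 0, 0], [0, 0, 0, 0], [0, 0, 0, 0], [0, 0, 0, 0]],
])

```text
clock: 41.85
eef_pos: [0.6092, -0.3034, 0.0396]
tool_rot: [0.674, 0.739, -0.003, -0.008]
ft_force: [0.6, 0.6, -0.2]
grip_width: 0.0513
```

Request:
apply_moves([
  [[0, 0, 0, 0], [0, 0, 0, 0], [0, 0, 0, 0], [0, 0, 0, 0], [0, 0, 0, 0], [0, 0, 0, 0], [0, 0, 0, 0], [0, 0, 0, 0], [0, 0, 0, 0], [0, 0, 0, 0]],
], hand=-1)

```text
clock: 42.85
eef_pos: [0.6095, -0.3032, 0.0402]
tool_rot: [0.674, 0.739, -0.002, -0.008]
ft_force: [-0.2, -0.0, 0.5]
grip_width: 0.0239
```

Request:
apply_moves([
  [[0, 0, -10, 0], [0, 0, -15, 0], [0, 0, -15, 0], [0, 0, -15, 0], [0, 0, -15, 0], [0, 0, -15, 0], [0, 0, -15, 0], [0, 0, 0, 0], [0, 0, 0, 0], [0, 0, 0, 0]],
])

```text
clock: 43.85
eef_pos: [0.6083, -0.3028, 0.1427]
tool_rot: [0.674, 0.739, -0.004, -0.012]
ft_force: [-0.8, 1.2, -2.4]
grip_width: 0.0239
```

```bash
python3 - <<'E'
from h import *
go(.511,.029,.14,80,16)
E
```

```text
t 43.85 tcp [ 0.6083 -0.3028  0.1427] yaw 95.2 tilt out -0.024 side -0.001 w 0.0239 F [-0.8  1.2 -2.4] | tot [339.2 -66.6   8.2] 15.2 | row [21.2 -4.2  0.5] 0.95
```

Request:
apply_moves([
  [[22, -4, -1, 0], [22, -4, -1, 0], [22, -4, -1, 0], [22, -4, -1, 0], [22, -4, -1, 0], [22, -4, -1, 0], [22, -4, -1, 0], [22, -4, -1, 0], [22, -4, -1, 0], [22, -4, -1, 0]],
])

```text
clock: 44.85
eef_pos: [0.54, -0.0811, 0.1447]
tool_rot: [0.676, 0.736, -0.008, -0.021]
ft_force: [-0.0, 0.4, -1.9]
grip_width: 0.0235
```

```bash
python3 - <<'E'
from h import *
go(.511,.029,.14,95)
E
```

```text
t 44.85 tcp [ 0.54   -0.0811  0.1447] yaw 94.8 tilt out -0.043 side 0.01 w 0.0235 F [-0.   0.4 -1.9] | tot [112.1 -19.4   7.7] -0.2 | row [11.2 -1.9  0.8] -0.02
```

Request:
apply_moves([
  [[14, -2, 0, 0], [14, -2, 0, 0], [14, -2, 0, 0], [14, -2, 0, 0], [14, -2, 0, 0], [14, -2, 0, 0], [14, -2, 0, 0], [7, 0, 3, 0], [0, 0, 5, 0], [0, 0, 0, 0]],
])

```text
clock: 45.85
eef_pos: [0.5136, 0.032, 0.137]
tool_rot: [0.675, 0.737, -0.009, -0.022]
ft_force: [0.4, -0.2, -2.3]
grip_width: 0.0236
```

```bash
python3 - <<'E'
from h import *
go(.511,.029,.082,95)
E
```

```text
t 45.85 tcp [0.5136 0.032  0.137 ] yaw 95.0 tilt out -0.043 side 0.018 w 0.0236 F [ 0.4 -0.2 -2.3] | tot [-3.8 -0.5 55. ] 0.0 | row [-0.4 -0.   5.5] 0.0
```

Request:
apply_moves([
  [[-2, 0, 4, 0], [-1, 0, 8, 0], [0, 0, 8, 0], [0, 0, 8, 0], [0, 0, 8, 0], [0, 0, 7, 0], [0, 0, 5, 0], [0, 0, 3, 0], [0, 0, 0, 0], [0, 0, 0, 0]],
])

```text
clock: 46.85
eef_pos: [0.5116, 0.0273, 0.0829]
tool_rot: [0.677, 0.736, -0.01, -0.021]
ft_force: [0.8, -0.6, -2.2]
grip_width: 0.0239
```

```bash
python3 - <<'E'
from h import *
go(.511,.029,.082,95)
E
```

```text
t 46.85 tcp [0.5116 0.0273 0.0829] yaw 94.8 tilt out -0.043 side 0.017 w 0.0239 F [ 0.8 -0.6 -2.2] | tot [ 1.7 -0.4  0.9] -0.2 | row [ 0.2 -0.   0.1] -0.02
```

Request:
apply_moves([
  [[1, 0, 1, 0], [0, 0, 0, 0], [0, 0, 0, 0], [0, 0, 0, 0], [0, 0, 0, 0], [0, 0, 0, 0], [0, 0, 0, 0], [0, 0, 0, 0], [0, 0, 0, 0], [0, 0, 0, 0]],
], hand=0.2)

```text
clock: 47.85
eef_pos: [0.5125, 0.0287, 0.0822]
tool_rot: [0.677, 0.736, -0.009, -0.021]
ft_force: [0.3, 0.3, -0.0]
grip_width: 0.0512
```

Request:
apply_moves([
  [[0, 0, -10, 0], [0, 0, -20, 0], [0, 0, -30, 0], [0, 0, -40, 0], [0, 0, -40, 0], [0, 0, -40, 0], [0, 0, -30, 0], [0, 0, 0, 0], [0, 0, 0, 0], [0, 0, 0, 0]],
])

```text
clock: 48.85
eef_pos: [0.5201, 0.0253, 0.3052]
tool_rot: [0.677, 0.736, -0.008, -0.02]
ft_force: [-0.5, 0.5, 0.2]
grip_width: 0.0511
```

```bash
python3 - <<'E'
from h import *
go(.6,.2,.28,80)
c=snap('wrist','w6.png');t=snap('top','t4.png')
cv2.imwrite('pics/m.png',np.hstack([cv2.resize(cv2.imread('pics/w6.png'),(400,300)),cv2.resize(cv2.imread('pics/t4.png')[150:315,200:420],(400,300),interpolation=3)]))
E
```

```text
t 48.85 tcp [0.5201 0.0253 0.3052] yaw 94.8 tilt out -0.04 side 0.017 w 0.0511 F [-0.5  0.5  0.2] | tot [166.9  95.3  24.6] 14.8 | row [16.7  9.5  2.5] 1.48
```

View pics/m.png

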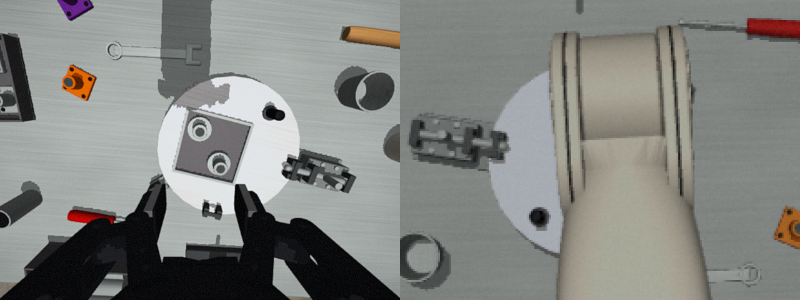

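Both round flanges stand upright in the empty tray, at (200,128) and (219,163) in the left half. No other round flange is in sight. Next is the knob.

Request:
apply_moves([
  [[0, 0, 0, 5], [0, 0, 0, 5], [0, 0, 0, 4.8], [25, 12, 5, 0], [25, 12, 5, 0], [25, 12, 5, 0], [25, 12, 5, 0], [25, 12, 5, 0], [25, 12, 5, 0], [25, 10, 5, 0]],
])

```text
clock: 49.95
eef_pos: [0.6268, 0.1836, 0.2496]
tool_rot: [0.771, 0.636, -0.024, -0.026]
ft_force: [-0.0, -0.6, 0.0]
grip_width: 0.0515
```

Request:
apply_moves([
  [[20, 0, 5, 0], [20, 0, 5, 0], [10, 0, 5, 0], [0, 0, 0, 0], [0, 0, 0, 0], [0, 0, 0, 0], [0, 0, 0, 0], [0, 0, 0, 0], [0, 0, 0, 0], [0, 0, 0, 0]],
])

```text
clock: 50.95
eef_pos: [0.6334, 0.2345, 0.2297]
tool_rot: [0.771, 0.635, -0.028, -0.027]
ft_force: [-0.3, -0.4, -0.2]
grip_width: 0.051
```

```bash
python3 - <<'E'
from h import *
go(.586,.2814,.2,80)
c=snap('wrist','w7.png');print(proj(c,(.586,.2814,.098)))
E
```

```text
t 50.95 tcp [0.6334 0.2345 0.2297] yaw 79.0 tilt out -0.071 side 0.033 w 0.051 F [-0.3 -0.4 -0.2] | tot [ 37.2 -53.1  33.6] -1.0 | row [ 3.7 -5.3  3.4] -0.1
[368.34449682 179.26869587]
```

View pics/w7.png

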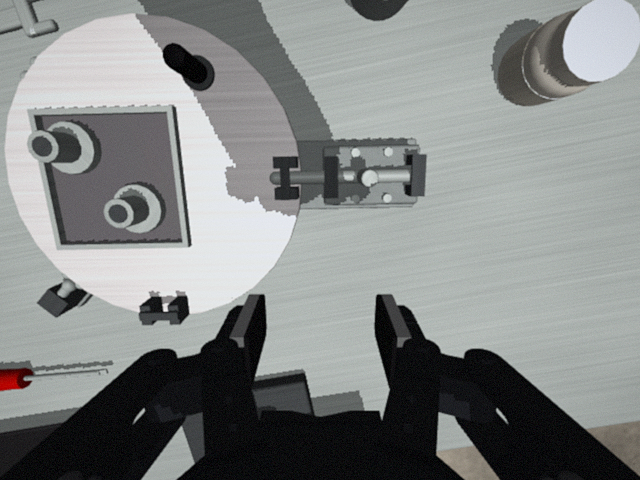

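The knob top is at (370,178), within 2 px of prediction, with the straps at (331,177) and (418,175).

Request:
apply_moves([
  [[5, -8, 5, 0], [5, -8, 5, 0], [5, -8, 5, 0], [5, -8, 5, 0], [5, -8, 5, 0], [5, -8, 5, 0], [5, -5, 5, 0], [0, 0, 10, 0], [0, 0, 10, 0], [0, 0, 10, 0]],
])

```text
clock: 52.0
eef_pos: [0.5808, 0.2827, 0.1661]
tool_rot: [0.771, 0.635, -0.026, -0.026]
ft_force: [0.5, -0.9, -0.1]
grip_width: 0.0511
```

```bash
python3 - <<'E'
from h import *
go(.586,.2814,.091,80)
E
```

```text
t 52.0 tcp [0.5808 0.2827 0.1661] yaw 79.0 tilt out -0.063 side 0.039 w 0.0511 F [ 0.5 -0.9 -0.1] | tot [ 0.3 10.9 74.5] -1.0 | row [0.  1.1 7.5] -0.1
```

Request:
apply_moves([
  [[0, 5, 5, 0], [0, 5, 8, 0], [0, 1, 10, 0], [0, 0, 10, 0], [0, 0, 10, 0], [0, 0, 8, 0], [0, 0, 8, 0], [0, 0, 5, 0], [0, 0, 0, 0], [0, 0, 0, 0]],
])

```text
clock: 53.0
eef_pos: [0.5867, 0.2788, 0.092]
tool_rot: [0.772, 0.634, -0.029, -0.027]
ft_force: [-1.1, 0.3, -0.6]
grip_width: 0.0511
```

```bash
python3 - <<'E'
from h import *
go(.586,.2814,.091,80)
E
```

```text
t 53.0 tcp [0.5867 0.2788 0.092 ] yaw 78.9 tilt out -0.069 side 0.038 w 0.0511 F [-1.1  0.3 -0.6] | tot [ 2.4 -1.1  1. ] -1.1 | row [ 0.2 -0.1  0.1] -0.11
```

Request:
apply_moves([
  [[2, -1, 0, 0], [0, 0, 0, 0], [0, 0, 0, 0], [0, 0, 0, 0], [0, 0, 0, 0], [0, 0, 0, 0], [0, 0, 0, 0], [0, 0, 0, 0], [0, 0, 0, 0], [0, 0, 0, 0]],
], hand=-0.55)

```text
clock: 54.0
eef_pos: [0.5873, 0.2818, 0.0943]
tool_rot: [0.772, 0.635, -0.027, -0.026]
ft_force: [-0.3, 0.6, -0.6]
grip_width: 0.0191
```

Request:
apply_moves([
  [[4, 0, 0, 0], [5, 0, 0, 0], [5, 0, 0, 0], [5, 0, 0, 0], [5, 0, 0, 0], [5, 0, 0, 0], [5, 0, 0, 0], [0, 0, 0, 0], [0, 0, 0, 0], [0, 0, 0, 0]],
])

```text
clock: 55.0
eef_pos: [0.5938, 0.3177, 0.0938]
tool_rot: [0.772, 0.635, -0.028, -0.026]
ft_force: [-0.7, -0.9, 0.8]
grip_width: 0.0188
```

```bash
python3 - <<'E'
from h import *
go(.5935,.3205,.091,80)
E
```

```text
t 55.0 tcp [0.5938 0.3177 0.0938] yaw 78.9 tilt out -0.065 side 0.04 w 0.0188 F [-0.7 -0.9  0.8] | tot [ 2.7 -0.6  2.9] -1.1 | row [ 0.3 -0.1  0.3] -0.11
```

Request:
apply_moves([
  [[2, 0, 0, 0], [2, 0, 0, 0], [1, 0, 0, 0], [0, 0, 0, 0], [0, 0, 0, 0], [-1, 0, 0, 0], [0, 0, 0, 0], [0, 0, 0, 0], [0, 0, 0, 0], [0, 0, 0, 0]],
])

```text
clock: 56.0
eef_pos: [0.5949, 0.3221, 0.0937]
tool_rot: [0.772, 0.634, -0.027, -0.026]
ft_force: [-0.2, -0.9, 0.4]
grip_width: 0.0195
```

```bash
python3 - <<'E'
from h import *
go(.5935,.3205,.091,80)
E
```

```text
t 56.0 tcp [0.5949 0.3221 0.0937] yaw 78.8 tilt out -0.064 side 0.041 w 0.0195 F [-0.2 -0.9  0.4] | tot [-1.8 -0.9  2.8] -1.2 | row [-0.2 -0.1  0.3] -0.12
```

Request:
apply_moves([
  [[0, 0, 0, 0], [0, 0, 0, 0], [0, 0, 0, 0], [0, 0, -10, 0], [0, 0, -20, 0], [0, 0, -40, 0], [0, 0, -40, 0], [0, 0, -40, 0], [0, 0, -40, 0], [0, 0, -20, 0]],
], hand=0.2)

```text
clock: 57.0
eef_pos: [0.6087, 0.3197, 0.3098]
tool_rot: [0.772, 0.635, -0.031, -0.027]
ft_force: [0.6, -0.1, 0.3]
grip_width: 0.0512
```

Request:
apply_moves([
  [[19, 23, 0, 0], [19, 23, 0, 0], [19, 23, 0, 0], [19, 23, 0, 0], [0, 0, 0, 0], [0, 0, 0, 0], [0, 0, 0, 0], [0, 0, 0, 0], [0, 0, 0, 0], [0, 0, 0, 0]],
])

```text
clock: 58.0
eef_pos: [0.6671, 0.3527, 0.2837]
tool_rot: [0.773, 0.634, -0.007, -0.023]
ft_force: [-0.1, -0.4, 0.2]
grip_width: 0.0515
```

```bash
python3 - <<'E'
from h import *
go(.472,.150,.25,80);print(telemetry.get_obs()['joint_pos'].round(3))
E
```

```text
t 58.0 tcp [0.6671 0.3527 0.2837] yaw 78.7 tilt out -0.023 side 0.041 w 0.0515 F [-0.1 -0.4  0.2] | tot [-237.4 -150.3   36. ] -1.3 | row [-23.7 -15.    3.6] -0.13
[0.471 0.936 1.275 1.934 0.041 0.666]
```

Request:
apply_moves([
  [[13, 16, 0, 0], [13, 16, 0, 0], [0, 0, 0, 0], [0, 0, 0, 0], [-10, -8, 0, 0], [-20, -14, 0, 0], [-25, -17, 0, 0], [-25, -17, 0, 0], [-25, -17, 0, 0], [-25, -17, 0, 0]],
])

```text
clock: 59.0
eef_pos: [0.5692, 0.2522, 0.2602]
tool_rot: [0.772, 0.635, 0.008, -0.02]
ft_force: [-0.3, 0.3, 1.0]
grip_width: 0.0511
```

Request:
apply_moves([
  [[-20, -7, 0, 0], [-20, -7, 0, 0], [-20, -7, 0, 0], [0, 0, 0, 0], [0, 0, 0, 0], [0, 0, 0, 0], [0, 0, 0, 0], [0, 0, 0, 0], [0, 0, 0, 0], [0, 0, 0, 0]],
])

```text
clock: 60.0
eef_pos: [0.5362, 0.1962, 0.2625]
tool_rot: [0.772, 0.636, 0.011, -0.018]
ft_force: [-0.1, 0.5, -0.2]
grip_width: 0.0512
```

```bash
python3 - <<'E'
from h import *
go(.470,.151,.2,80);print(telemetry.get_obs()['joint_pos'].round(3))
c=snap('wrist','w8.png');print([proj(c,p).round() for p in [(.47,.151,.094),(.55,.0856,.042),(.5935,.3205,.098)]])
E
```

```text
t 60.0 tcp [0.5362 0.1962 0.2625] yaw 78.9 tilt out 0.009 side 0.042 w 0.0512 F [-0.1  0.5 -0.2] | tot [-59.6 -55.5  60.9] -1.1 | row [-6.  -5.6  6.1] -0.11
[0.329 0.372 0.223 1.413 0.043 0.522]
[array([245., 164.]), array([213., 247.]), array([452., 260.])]
```

View pics/w8.png

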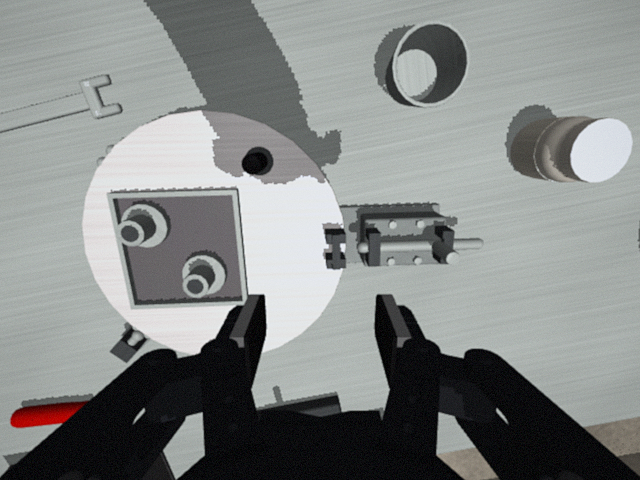

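The drawn bolt's tip is at (362,247), clear of the keeper at (335,247), and the knob is at (452,258). The handle is near (257,161), so I'll measure it by mask.

```bash
python3 - <<'E'
from h import *
c=cams.camera('wrist')
g=cv2.imread('pics/w8.png',0)[130:190,225:290]
for th in (18,30,55):
    m=(g<th).astype(np.uint8);n,l,s,ce=cv2.connectedComponentsWithStats(m);k=1+np.argmax(s[1:,4]);print(th,s[k]+[225,130,0,0,0],ce[k]+[225,130])
for q in [(252,162),(255,162),(258,161)]:print(onz(c,*q,.094).round(4))
print(g[15:45:3,15:50:2])
E
```

```text
18 [243 152  24  22 345] [254.77391304 162.72463768]
30 [242 152  26  22 437] [254.72311213 162.41647597]
55 [242 147  31  28 657] [257.24505327 161.19330289]
[0.4695 0.1574 0.094 ]
[0.47   0.1599 0.094 ]
[0.4697 0.1626 0.094 ]
[[146 144 142 145 145 141 146 146 151 144 144 149 143 144 138 142 145 140]
 [146 150 146 149 147 140  62  43  36  43  35  44  69 128 156 154 150 151]
 [148 146 146 153  74  42  42  42  40  36  42  45  44  38  46 134 145 149]
 [144 145 148  69  18  13   6  11   5  11   6   5  27  42  39  57 128 143]
 [146 142  56   7  14  18  19  19  18   2  12   7   0  18  42  43  87 152]
 [149  62  13  13   8  22  19  13  23  20   1   7   3  11  33  41  43 146]
 [149  20  11   7  13  11  17  18  20  19   8   0   7   6  36  38  49 146]
 [146  50  14  19   8  19   1  14   4   7   9   0   6  28  41  37  98 145]
 [143 139  15   0   4  24   6   4   7   9  10  15  38  43  42  75 148 146]
 [144 174 217 148   9   3   0   4   9  27  43  42  38  47 109 150 149 144]]
```

Request:
apply_moves([
  [[0, 0, 0, 6], [0, 0, 0, 6], [0, 0, 0, 6], [0, 0, 0, 6], [0, 0, 0, 6], [0, 0, 10, 0], [0, 0, 10, 0], [0, 0, 10, 0], [0, 0, 10, 0], [0, 0, 0, 0]],
], hand=0.2)

```text
clock: 61.1
eef_pos: [0.5349, 0.1979, 0.2172]
tool_rot: [0.913, 0.408, 0.004, -0.021]
ft_force: [-0.7, -0.5, -0.4]
grip_width: 0.051
```

```bash
python3 - <<'E'
from h import *
go(.470,.155,.15,49)
E
```

```text
t 61.1 tcp [0.5349 0.1979 0.2172] yaw 48.1 tilt out 0.006 side 0.042 w 0.051 F [-0.7 -0.5 -0.4] | tot [-76.9 -17.4  66. ] -0.9 | row [-7.7 -1.7  6.6] -0.09
```

Request:
apply_moves([
  [[-10, -2, 8, 0], [-10, -2, 8, 0], [-10, -2, 8, 0], [-10, -2, 8, 0], [-10, -2, 8, 0], [-10, -2, 8, 0], [-10, -2, 8, 0], [-6, -2, 8, 0], [0, 0, 0, 0], [0, 0, 0, 0]],
])

```text
clock: 62.1
eef_pos: [0.4698, 0.1533, 0.1489]
tool_rot: [0.912, 0.41, 0.005, -0.021]
ft_force: [0.4, 1.0, 0.0]
grip_width: 0.0514
```

```bash
python3 - <<'E'
from h import *
go(.470,.155,.078,49)
c=snap('wrist','w9.png');print(proj(c,(.47,.155,.094)).round())
g=cv2.imread('pics/w9.png',0);m=(g[:290]<28).astype(np.uint8);n,l,s,ce=cv2.connectedComponentsWithStats(m)
for k in range(1,n):
    if s[k,4]>300:print(s[k],ce[k].round(),onz(c,*ce[k],.094).round(4))
E
```

```text
t 62.1 tcp [0.4698 0.1533 0.1489] yaw 48.4 tilt out 0.005 side 0.043 w 0.0514 F [0.4 1.  0. ] | tot [-0.5  1.4 70.9] -0.6 | row [-0.   0.1  7.1] -0.06
[318. 276.]
[590 194  42  27 506] [608. 205.] [0.5485 0.3059 0.094 ]
[ 306  241   29   47 1075] [320. 264.] [0.4652 0.1605 0.094 ]
```

View pics/w9.png

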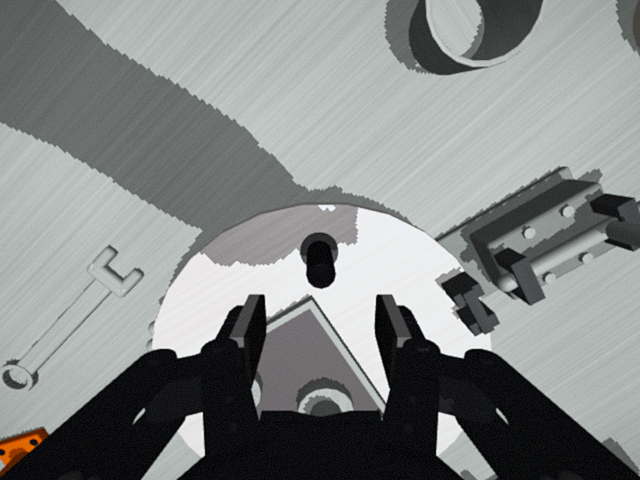

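The handle top at (320,274) matches prediction (318,276), so I'll descend and cage it.

Request:
apply_moves([
  [[0, 1, 6, 0], [0, 0, 10, 0], [0, 0, 10, 0], [0, 0, 10, 0], [0, 0, 10, 0], [0, 0, 10, 0], [0, 0, 8, 0], [0, 0, 6, 0], [0, 0, 0, 0], [0, 0, 0, 0]],
])

```text
clock: 63.15
eef_pos: [0.471, 0.1566, 0.0722]
tool_rot: [0.912, 0.41, 0.005, -0.021]
ft_force: [0.1, 0.9, 0.1]
grip_width: 0.0512
```

```bash
python3 - <<'E'
from h import *
go(.470,.155,.075,49)
E
```

```text
t 63.15 tcp [0.471  0.1566 0.0722] yaw 48.4 tilt out 0.005 side 0.043 w 0.0512 F [0.1 0.9 0.1] | tot [-1.8  0.2 -2.8] -0.6 | row [-0.2  0.  -0.3] -0.06
```

Request:
apply_moves([
  [[-1, 0, -3, 0], [0, 0, 0, 0], [0, 0, 0, 0], [0, 0, 0, 0], [0, 0, 0, 0], [0, 0, 0, 0], [0, 0, 0, 0], [0, 0, 0, 0], [0, 0, 0, 0], [0, 0, 0, 0]],
], hand=-0.42)

```text
clock: 64.15
eef_pos: [0.4718, 0.156, 0.0775]
tool_rot: [0.912, 0.41, 0.007, -0.021]
ft_force: [0.1, -0.1, -0.1]
grip_width: 0.0246
```

Request:
apply_moves([
  [[-5, 0, 0, -3], [-7, 0.3, 0, -4], [-7, 0.3, 0, -4], [-7, 0.3, 0, -4], [-7, 0.3, 0, -4], [-7, 0.3, 0, -4], [0, 0, 0, 0], [0, 0, 0, 0], [0, 0, 0, 0], [0, 0, 0, 0]],
])

```text
clock: 65.15
eef_pos: [0.4606, 0.1329, 0.0768]
tool_rot: [0.805, 0.592, 0.025, -0.025]
ft_force: [0.7, -0.8, 0.4]
grip_width: 0.0249
```

```bash
cat >> h.py <<'E'
def arc(dth,P=(.5498,.086),R=.1055,z=.074):
    p=telemetry.get_obs()['eef_pos'];v=p[:2]-P;th=np.degrees(np.arctan2(v[1],v[0]))%360
    print('theta',th.round(1),'moved',(th-139.1).round(1),'r',np.hypot(*v).round(4))
    t=np.radians(th+dth);go(P[0]+R*np.cos(t),P[1]+R*np.sin(t),z,th+dth-90)
E
python3 -c "
from h import *
arc(30)"
```

```text
theta 152.2 moved 13.1 r 0.1008
t 65.15 tcp [0.4606 0.1329 0.0768] yaw 72.6 tilt out 0.03 side 0.063 w 0.0249 F [ 0.7 -0.8  0.4] | tot [-53.6  -0.3  -0.9] -19.6 | row [-5.4 -0.  -0.1] -1.96
```

Request:
apply_moves([
  [[-9, -0.5, 0, 0], [-9, -0.5, 0, -2], [-9, 0, 0, -4], [-9, 0, 0, -4], [-9, 0, 0, -4], [-9, 0, 0, -4], [0, 0, 0, 0], [0, 0, 0, 0], [0, 0, 0, 0], [0, 0, 0, 0]],
])

```text
clock: 66.15
eef_pos: [0.4493, 0.0796, 0.0741]
tool_rot: [0.699, 0.714, 0.032, -0.021]
ft_force: [0.3, -0.0, 0.7]
grip_width: 0.0245
```

```bash
python3 -c "
from h import *
arc(25)"
```

```text
theta 183.7 moved 44.6 r 0.1007
t 66.15 tcp [0.4493 0.0796 0.0741] yaw 91.2 tilt out 0.028 side 0.07 w 0.0245 F [ 0.3 -0.   0.7] | tot [-44.2   7.1  -3.1] -27.5 | row [-4.4  0.7 -0.3] -2.75
```

Request:
apply_moves([
  [[-7, 0, 0, -4], [-8, 0, 0, -5], [-8, 0, 0, -5], [-8, 0, 0, -5], [-8, 0, 0, -5], [-7, 0, 0, -4], [0, 0, 0, 0], [0, 0, 0, 0], [0, 0, 0, 0], [0, 0, 0, 0]],
])

```text
clock: 67.15
eef_pos: [0.4612, 0.0399, 0.0715]
tool_rot: [0.497, 0.867, 0.039, -0.013]
ft_force: [-1.3, -1.3, 0.3]
grip_width: 0.0248
```

```bash
python3 -c "
from h import *
arc(15)"
```

```text
theta 207.5 moved 68.4 r 0.0999
t 67.15 tcp [0.4612 0.0399 0.0715] yaw 120.4 tilt out 0.024 side 0.079 w 0.0248 F [-1.3 -1.3  0.3] | tot [-27.   -3.2  -4.3] -12.1 | row [-2.7 -0.3 -0.4] -1.21
```

Request:
apply_moves([
  [[-6, -1, -1, -2], [-6, -1, -1, -2], [-6, 0, -1, -3], [-6, 0, 0, -3], [-5, 0, 0, -2], [0, 0, 0, 0], [0, 0, 0, 0], [0, 0, 0, 0], [0, 0, 0, 0], [0, 0, 0, 0]],
])

```text
clock: 68.15
eef_pos: [0.4735, 0.0184, 0.0722]
tool_rot: [0.401, 0.915, 0.042, -0.011]
ft_force: [-0.5, 0.2, 0.5]
grip_width: 0.0248
```

```bash
python3 -c "
from h import *
arc(6)
snap('top','t5.png')
im=cv2.imread('pics/t5.png');cv2.imwrite('pics/c5.png',cv2.resize(im[160:310,190:390],(800,600),interpolation=3))"
```

```text
theta 221.5 moved 82.4 r 0.1019
t 68.15 tcp [0.4735 0.0184 0.0722] yaw 132.8 tilt out 0.016 side 0.085 w 0.0248 F [-0.5  0.2  0.5] | tot [-10.8  -3.1  -2.6] -4.7 | row [-1.1 -0.3 -0.3] -0.47
```

View pics/c5.png

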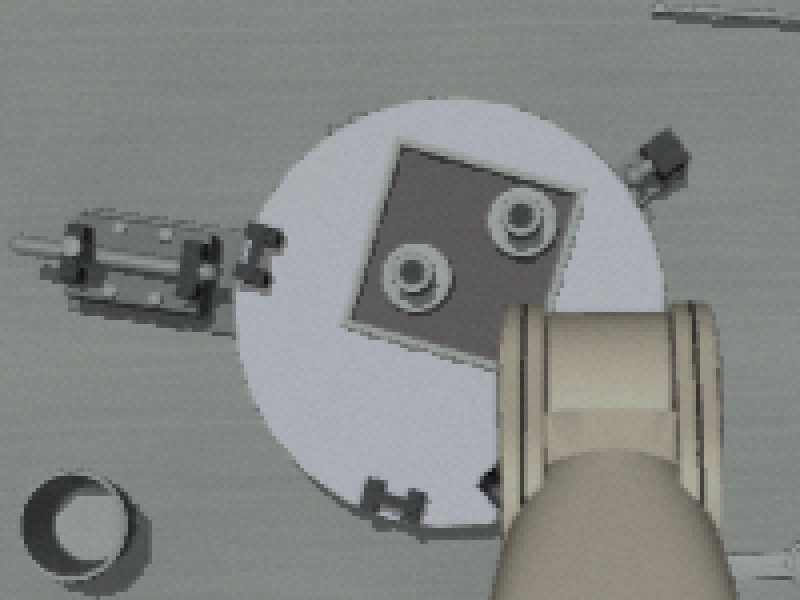

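The table is about 10° short of the quarter turn: the second keeper is at (261,255), the bolt tip at (215,272), and both flanges are still standing. I'll measure the angle from the tray edges in images (the viewing allowance of 16 is used up).

```bash
cat >> h.py <<'E'
def edges(f,c):
    "directions (deg, mod 90) of long straight tray edges in a top picture"
    g=cv2.resize(cv2.imread('pics/'+f,0)[180:285,240:362],None,fx=4,fy=4,interpolation=cv2.INTER_CUBIC)
    L=cv2.createLineSegmentDetector().detect(g)[0][:,0];o=[]
    for a,b,d,e in L:
        n=np.hypot(d-a,e-b)
        if n<100:continue
        p,q=[onz(c,240+(u+.5)/4-.5,180+(v+.5)/4-.5,.05) for u,v in((a,b),(d,e))];w=(q-p)
        o.append((round(n),round(np.degrees(np.arctan2(w[1],w[0]))%90,2)))
    return o
E
python3 -c "
from h import *
c=cams.camera('top')
print('start',edges('top0.png',c));print('c3',edges('t2.png',c));print('now',edges('t5.png',c))"
```

```text
start [(187, np.float64(80.57)), (139, np.float64(79.71))]
c3 [(187, np.float64(80.58)), (183, np.float64(79.95))]
now [(193, np.float64(88.61)), (194, np.float64(87.93)), (105, np.float64(88.91)), (105, np.float64(89.89)), (156, np.float64(72.95))]
```

Request:
apply_moves([
  [[-3, -0.5, 0, -1], [-3, -0.5, 0, -1], [-3, -0.5, 0, -1], [-3, -0.5, 0, -1], [0, 0, 0, 0], [0, 0, 0, 0], [0, 0, 0, 0], [0, 0, 0, 0], [0, 0, 0, 0], [0, 0, 0, 0]],
])

```text
clock: 69.25
eef_pos: [0.4765, 0.0153, 0.0716]
tool_rot: [0.363, 0.93, 0.05, -0.018]
ft_force: [-1.4, 2.4, 0.7]
grip_width: 0.0251
```

```bash
python3 -c "
from h import *
arc(3)
c=snap('top','t6.png');print(edges('t6.png',c))"
```

```text
theta 224.0 moved 84.9 r 0.1019
t 69.25 tcp [0.4765 0.0153 0.0716] yaw 137.5 tilt out 0.007 side 0.105 w 0.0251 F [-1.4  2.4  0.7] | tot [-5.1 -3.6 -3. ] 0.6 | row [-0.5 -0.4 -0.3] 0.06
[(106, np.float64(88.66)), (196, np.float64(87.73)), (116, np.float64(88.51)), (170, np.float64(73.76))]
```

Request:
apply_moves([
  [[-5, -0.5, 0, 0], [-5, -0.5, 0, 0], [-4, -0.5, 0, 0], [0, 0, 0, 0], [0, 0, 0, 0], [0, 0, 0, 0], [0, 0, 0, 0], [0, 0, 0, 0], [0, 0, 0, 0], [0, 0, 0, 0]],
])

```text
clock: 70.3
eef_pos: [0.4762, 0.0156, 0.071]
tool_rot: [0.36, 0.931, 0.059, -0.032]
ft_force: [-0.7, 2.7, 2.0]
grip_width: 0.025
```

```bash
python3 -c "
from h import *
arc(3)
c=snap('top','t7.png');print(edges('t7.png',c))"
```

```text
theta 223.7 moved 84.6 r 0.1018
t 70.3 tcp [0.4762 0.0156 0.071 ] yaw 138.0 tilt out -0.012 side 0.133 w 0.025 F [-0.7  2.7  2. ] | tot [-4.9 -3.6 -3.8] 1.2 | row [-0.5 -0.4 -0.4] 0.12
[(203, np.float64(86.93)), (189, np.float64(87.01)), (180, np.float64(73.71))]
```

```bash
python3 -c "
from h import *
o=telemetry.get_obs();print(o['joint_pos'].round(3),o['tau'].round(2),o['ft_torque'].round(2),Ro.from_quat(o['tool_rot']).as_matrix().round(3))"
```

```text
[-0.046  0.369 -0.326  0.898  0.132 -0.881] [-1.190e+00 -3.763e+01  2.056e+01 -4.400e-01 -2.800e-01 -1.000e-02] [0.38 0.21 0.05] [[-0.739  0.674 -0.016]
 [ 0.666  0.734  0.133]
 [ 0.101  0.087 -0.991]]
```

Request:
apply_moves([
  [[0, 0, -2, 0], [0, 0, 0, 0], [0, 0, 0, 0], [0, 0, 0, 0], [0, 0, 0, 0], [0, 0, 0, 0], [0, 0, 0, 0], [-8, -0.5, 0, 0], [-8, -0.5, 0, 0], [-8, -0.5, 0, 0]],
])

```text
clock: 71.35
eef_pos: [0.4844, 0.0055, 0.0706]
tool_rot: [0.358, 0.931, 0.064, -0.043]
ft_force: [-12.7, 14.7, 13.5]
grip_width: 0.0245
```

```bash
python3 -c "
from h import *
arc(3)
o=telemetry.get_obs();print(o['joint_pos'].round(3),o['tau'].round(2),o['ft_torque'].round(2))
c=snap('top','t8.png');print(edges('t8.png',c))"
```

```text
theta 230.9 moved 91.8 r 0.1037
t 71.35 tcp [0.4844 0.0055 0.0706] yaw 138.3 tilt out -0.032 side 0.151 w 0.0245 F [-12.7  14.7  13.5] | tot [-5.1 -1.  -4.2] -5.6 | row [-0.5 -0.1 -0.4] -0.56
[-0.076  0.398 -0.284  0.934  0.148 -0.916] [ -6.69 -36.23  24.52  -5.3   -4.     0.11] [3.04 2.4  0.29]
[(193, np.float64(85.76)), (158, np.float64(86.22)), (123, np.float64(88.07)), (182, np.float64(80.7)), (108, np.float64(80.67)), (121, np.float64(80.57))]
```

The table reads 80.6° (80.2° at the start), so it's at the quarter turn. I'll stop pushing, open the jaws and rise.

Request:
apply_moves([
  [[0, 0, 0, 0], [0, 0, 0, 0], [0, 0, 0, 0], [0, 0, 0, 0], [0, 0, 0, 0], [0, 0, 0, 0], [0, 0, 0, 0], [0, 0, 0, 0], [0, 0, 0, 0], [0, 0, 0, 0]],
], hand=0.2)

```text
clock: 72.4
eef_pos: [0.4874, 0.0026, 0.0708]
tool_rot: [0.359, 0.93, 0.063, -0.04]
ft_force: [-0.2, 0.1, 0.5]
grip_width: 0.0517
```

```bash
python3 -c "
from h import *
arc(0)
c=snap('top','t9.png');print(edges('t9.png',c))"
```

```text
theta 233.2 moved 94.1 r 0.1041
t 72.4 tcp [0.4874 0.0026 0.0708] yaw 138.1 tilt out -0.028 side 0.146 w 0.0517 F [-0.2  0.1  0.5] | tot [ 0.3 -1.1 -3.3] -5.1 | row [ 0.  -0.1 -0.3] -0.51
[(142, np.float64(86.13)), (197, np.float64(85.64)), (182, np.float64(80.9))]
```

Request:
apply_moves([
  [[0, 0, -10, 0], [0, 0, -20, 0], [0, 0, -30, 0], [0, 0, -30, 0], [0, 0, -30, 0], [0, 0, -30, 0], [0, 0, -30, 0], [0, 0, 0, 6], [0, 0, 0, 6], [0, 0, 0, 6]],
])

```text
clock: 73.45
eef_pos: [0.4923, -0.0253, 0.2636]
tool_rot: [0.505, 0.86, 0.056, -0.047]
ft_force: [0.3, -0.5, -0.4]
grip_width: 0.0511
```

Request:
apply_moves([
  [[0, 0, 0, 8], [0, 0, 0, 8], [0, 0, 0, 8], [0, 0, 0, 8], [0, 0, 0, 8], [0, 0, 0, 2], [0, 0, 0, 0], [0, 0, 0, 0], [0, 0, 0, 0], [0, 0, 0, 0]],
])

```text
clock: 74.45
eef_pos: [0.4917, -0.026, 0.2712]
tool_rot: [0.789, 0.61, 0.038, -0.062]
ft_force: [0.5, -0.1, -0.5]
grip_width: 0.0512
```

```bash
python3 -c "
from h import *
go(.5935,.3195,.22,80)
c=snap('top','t10.png');print(edges('t10.png',c))"
```

```text
t 74.45 tcp [ 0.4917 -0.026   0.2712] yaw 75.2 tilt out -0.024 side 0.142 w 0.0512 F [ 0.5 -0.1 -0.5] | tot [349.9  15.6  98.5] -4.8 | row [35.   1.6  9.9] -0.48
[(179, np.float64(80.78)), (103, np.float64(81.8))]
```

Request:
apply_moves([
  [[22, 1, 3, -1], [22, 1, 3, -1], [22, 1, 3, -1], [22, 1, 3, -1], [22, 1, 3, -0.8], [22, 1, 3, 0], [22, 1, 3, 0], [22, 1, 3, 0], [22, 1, 3, 0], [22, 1, 3, 0]],
])

```text
clock: 75.5
eef_pos: [0.5451, 0.1951, 0.2705]
tool_rot: [0.763, 0.643, 0.039, -0.06]
ft_force: [0.3, 1.0, 0.6]
grip_width: 0.0508
```

```bash
python3 -c "
from h import *
go(.5935,.3195,.22,80)
c=snap('top','t11.png');print(edges('t11.png',c))"
```

```text
t 75.5 tcp [0.5451 0.1951 0.2705] yaw 80.1 tilt out 0.032 side 0.139 w 0.0508 F [0.3 1.  0.6] | tot [122.7  29.   66.8] 0.1 | row [12.3  2.9  6.7] 0.01
[(157, np.float64(15.42)), (208, np.float64(15.67)), (117, np.float64(15.44)), (171, np.float64(16.83)), (180, np.float64(80.85)), (119, np.float64(81.05))]
```

Request:
apply_moves([
  [[15, 3, 0, 0], [15, 3, 0, 0], [15, 3, 0, 0], [15, 3, 0, 0], [15, 3, 0, 0], [15, 3, 0, 0], [15, 3, 5, 0], [15, 3, 10, 0], [3, 3, 15, 0], [0, 0, 0, 0]],
])

```text
clock: 76.55
eef_pos: [0.5927, 0.3244, 0.2519]
tool_rot: [0.76, 0.646, 0.037, -0.061]
ft_force: [-0.2, 0.2, 0.0]
grip_width: 0.0513
```

```bash
python3 - <<'E'
from h import *
go(.5935,.3205,.13,80)
c=snap('wrist','w10.png');print(proj(c,(.5935,.3205,.098)).round())
t=snap('top','t12.png');print(edges('t12.png',t))
g=cv2.imread('pics/w10.png',0);m=(cv2.GaussianBlur(g,(5,5),0)>170).astype(np.uint8);n,l,s,ce=cv2.connectedComponentsWithStats(m)
for k in range(1,n):
    if 60<s[k,4]<4000:print(s[k],ce[k].round(),onz(c,*ce[k],.098).round(4))
E
```

```text
t 76.55 tcp [0.5927 0.3244 0.2519] yaw 80.5 tilt out 0.048 side 0.135 w 0.0513 F [-0.2  0.2  0. ] | tot [-20.3   6.8 120.1] 0.5 | row [-2.   0.7 12. ] 0.05
[291. 239.]
[(177, np.float64(80.81)), (132, np.float64(81.05))]
[ 218    0   86   73 2344] [262.  43.] [0.4414 0.3277 0.098 ]
[329   0  43   7 127] [349.   2.] [0.4227 0.3972 0.098 ]
[306   4  78  14 244] [347.  10.] [0.4277 0.3947 0.098 ]
[335  14  60  11 166] [364.  19.] [0.4347 0.407  0.098 ]
[600  71   7  72 188] [603. 112.] [0.5336 0.6168 0.098 ]
[112  85  20   6  70] [121.  88.] [0.4569 0.2205 0.098 ]
[564  86  24  27 374] [575. 101.] [0.52   0.5881 0.098 ]
[133 101  16  15  69] [141. 106.] [0.471 0.23  0.098]
[169 138  65  47 446] [199. 172.] [0.5249 0.2587 0.098 ]
[179 215  13  19 137] [186. 225.] [0.5645 0.2381 0.098 ]
[ 59 225  28  43 419] [ 76. 249.] [0.5677 0.1496 0.098 ]
[305 224  32   6 143] [320. 227.] [0.5879 0.347  0.098 ]
[225 226  56   6 280] [252. 228.] [0.578 0.29  0.098]
[285 231  13  13 126] [291. 237.] [0.5919 0.3206 0.098 ]
[ 18 287  16  34 230] [ 27. 304.] [0.6048 0.0973 0.098 ]
[542 362  55  21 450] [571. 370.] [0.8062 0.5997 0.098 ]
[440 415  14  10  74] [445. 419.] [0.8298 0.4481 0.098 ]
```

The knob top shows as a round blob at (291,237), against a prediction of (291,239). Descending.

Request:
apply_moves([
  [[-6, 2, 8, 0], [-6, 2, 12, 0], [-6, 2, 14, 0], [-3, 1, 14, 0], [0, 0, 14, 0], [0, 0, 14, 0], [0, 0, 14, 0], [0, 0, 12, 0], [0, 0, 8, 0], [0, 0, 0, 0]],
])

```text
clock: 77.65
eef_pos: [0.596, 0.3078, 0.1404]
tool_rot: [0.763, 0.642, 0.041, -0.059]
ft_force: [-0.3, -0.1, 0.3]
grip_width: 0.0514
```

```bash
python3 -c "
from h import *
go(.5925,.3205,.093,80)"
```

```text
t 77.65 tcp [0.596  0.3078 0.1404] yaw 79.9 tilt out 0.054 side 0.133 w 0.0514 F [-0.3 -0.1  0.3] | tot [ 5.2 -3.9 48.8] -0.1 | row [ 0.5 -0.4  4.9] -0.01
```

Request:
apply_moves([
  [[4, -3, 0, 0], [1, 0, 8, 0], [0, 0, 10, 0], [0, 0, 10, 0], [0, 0, 8, 0], [0, 0, 7, 0], [0, 0, 4, 0], [0, 0, 0, 0], [0, 0, 0, 0], [0, 0, 0, 0]],
])

```text
clock: 78.65
eef_pos: [0.5941, 0.3214, 0.0921]
tool_rot: [0.763, 0.642, 0.043, -0.059]
ft_force: [-0.2, 1.0, -0.9]
grip_width: 0.0512
```

```bash
python3 -c "
from h import *
go(.5925,.3205,.093,80)"
```

```text
t 78.65 tcp [0.5941 0.3214 0.0921] yaw 80.0 tilt out 0.06 side 0.132 w 0.0512 F [-0.2  1.  -0.9] | tot [-1.  -1.4 -1. ] -0.0 | row [-0.1 -0.1 -0.1] -0.0
```

Request:
apply_moves([
  [[0, 0, 0, 0], [0, 0, 0, 0], [0, 0, 0, 0], [0, 0, 0, 0], [0, 0, 0, 0], [0, 0, 0, 0], [0, 0, 0, 0], [0, 0, 0, 0], [0, 0, 0, 0], [0, 0, 0, 0]],
], hand=-0.45)

```text
clock: 79.65
eef_pos: [0.5951, 0.3216, 0.0939]
tool_rot: [0.763, 0.642, 0.044, -0.058]
ft_force: [0.1, -0.5, 0.1]
grip_width: 0.0231
```

Request:
apply_moves([
  [[-6, 0, -1, 0], [-6, 0, -1, 0], [-6, 0, -1, 0], [-6, 0, -1, 0], [-6, 0, -1, 0], [0, 0, 0, 0], [0, 0, 0, 0], [0, 0, 0, 0], [0, 0, 0, 0], [0, 0, 0, 0]],
])

```text
clock: 80.65
eef_pos: [0.5894, 0.2894, 0.0946]
tool_rot: [0.763, 0.642, 0.044, -0.059]
ft_force: [1.5, 1.3, -0.1]
grip_width: 0.0236
```

```bash
python3 -c "
from h import *
go(.5860,.2814,.093,80)
c=snap('top','t13.png');print(edges('t13.png',c))"
```

```text
t 80.65 tcp [0.5894 0.2894 0.0946] yaw 80.0 tilt out 0.058 side 0.135 w 0.0236 F [ 1.5  1.3 -0.1] | tot [-8.6 -1.9  0.4] -0.0 | row [-0.9 -0.2  0. ] -0.0
[(181, np.float64(80.87)), (111, np.float64(81.11))]
```

Request:
apply_moves([
  [[-5, 0, 0, 0], [-5, 0, 0, 0], [0, 0, 0, 0], [0, 0, 0, 0], [0, 0, 0, 0], [0, 0, 0, 0], [0, 0, 0, 0], [0, 0, 0, 0], [-5, 0, 0, 0], [-5, 0, 0, 0]],
])

```text
clock: 81.7
eef_pos: [0.5871, 0.2744, 0.0938]
tool_rot: [0.761, 0.643, 0.05, -0.062]
ft_force: [2.7, 19.0, -4.5]
grip_width: 0.0239
```

```bash
python3 -c "
from h import *
go(.5860,.2814,.093,80)"
```

```text
t 81.7 tcp [0.5871 0.2744 0.0938] yaw 80.2 tilt out 0.063 side 0.145 w 0.0239 F [ 2.7 19.  -4.5] | tot [ 6.5 -2.3  1.9] 0.2 | row [ 0.6 -0.2  0.2] 0.02
```

Request:
apply_moves([
  [[0, 0, 0, 0], [0, 0, 0, 0], [1, 0, 0, 0], [1, 0, 0, 0], [0, 0, 0, 0], [0, 0, 0, 0], [0, 0, 0, 0], [0, 0, 0, 0], [0, 0, 0, 0], [0, 0, 0, 0]],
], hand=0.2)

```text
clock: 82.7
eef_pos: [0.5867, 0.273, 0.0927]
tool_rot: [0.762, 0.642, 0.047, -0.061]
ft_force: [0.1, -0.2, 0.1]
grip_width: 0.0512
```

Request:
apply_moves([
  [[2, 0, -10, 0], [2, 0, -20, 0], [2, 0, -30, 0], [2, 0, -30, 0], [4, 0, -30, 0], [4, 0, -30, 0], [0, 0, 0, 0], [0, 0, 0, 0], [0, 0, 0, 0], [0, 0, 0, 0]],
])

```text
clock: 83.7
eef_pos: [0.5895, 0.2655, 0.2528]
tool_rot: [0.762, 0.643, 0.047, -0.061]
ft_force: [-0.4, 0.1, -1.3]
grip_width: 0.0514
```

```bash
python3 - <<'E'
from h import *
go(.60,.35,.3,80)
c=snap('wrist','w11.png');print(proj(c,(.5865,.2814,.098)).round())
t=snap('top','t14.png');print(edges('t14.png',t))
g=cv2.imread('pics/w11.png',0);m=(cv2.GaussianBlur(g,(5,5),0)>165).astype(np.uint8);n,l,s,ce=cv2.connectedComponentsWithStats(m)
for k in range(1,n):
    p=onz(c,*ce[k],.098)
    if 40<s[k,4]<4000 and abs(p[0]-.588)<.02 and .2<p[1]<.36:print(s[k],ce[k].round(),p.round(4))
E
```

```text
t 83.7 tcp [0.5895 0.2655 0.2528] yaw 80.1 tilt out 0.057 side 0.142 w 0.0514 F [-0.4  0.1 -1.3] | tot [ 91.2  -5.2 -33.8] 0.1 | row [ 9.1 -0.5 -3.4] 0.01
[310. 228.]
[(181, np.float64(80.8)), (119, np.float64(81.02))]
[283 215  15   6  67] [290. 218.] [0.5745 0.2661 0.098 ]
[314 214  32   6 159] [330. 217.] [0.5802 0.3003 0.098 ]
[239 216  30   7 159] [254. 219.] [0.5691 0.2359 0.098 ]
[303 220  13  13 131] [309. 226.] [0.5852 0.2812 0.098 ]
[296 232   7   7  41] [299. 235.] [0.5909 0.2708 0.098 ]
```

The knob is back at (0.585, 0.281), its home position at the start, 40 mm from drawn. Last check is on the parts and bystanders, by image numbers.

```bash
python3 - <<'E'
from h import *
t=cams.camera('top');im=cv2.imread('pics/t14.png',0);a=np.radians(80)
P=np.array([.5498,.086]);ex=np.array([np.cos(a),np.sin(a)]);ey=np.array([-np.sin(a),np.cos(a)]);C=P-.035*ey
def blobs(z,ctr,e1,e2,hx,hy,lo):
    m=np.zeros_like(im);q=[proj(t,[*(ctr+i*hx*e1+j*hy*e2),z]) for i,j in((1,1),(1,-1),(-1,-1),(-1,1))]
    cv2.fillConvexPoly(m,np.int32(np.round(q)),1);b=((im>lo)&(m>0)).astype(np.uint8)
    n,l,s,ce=cv2.connectedComponentsWithStats(b)
    for k in range(1,n):
        if s[k,4]>40:
            d=onz(t,*ce[k],z)[:2]-ctr;print(s[k,2:],'local',(d@e1).round(4),(d@e2).round(4))
print('tray');blobs(.054,C,ex,ey,.055,.055,120)
b=np.radians(4.7);print('bin');blobs(.014,np.array([.456,-.3695]),np.array([np.cos(b),np.sin(b)]),np.array([-np.sin(b),np.cos(b)]),.066,.05,120)
d=cv2.absdiff(im,cv2.imread('pics/top0.png',0));n,l,s,ce=cv2.connectedComponentsWithStats((cv2.GaussianBlur(d,(5,5),0)>30).astype(np.uint8))
print('changes',[(ce[k].round().astype(int).tolist(),int(s[k,4])) for k in range(1,n) if s[k,4]>25])
E
```

```text
tray
[ 17  17 153] local -0.0275 -0.0357
[ 18  17 152] local 0.0274 0.0171
bin
[ 19  19 175] local 0.0378 0.0245
[ 21  21 206] local -0.0352 -0.0006
changes [([212, 202], 2260), ([199, 175], 417), ([148, 188], 649), ([169, 172], 269), ([309, 189], 168), ([181, 197], 144), ([309, 232], 2776), ([163, 212], 42), ([451, 214], 79), ([405, 238], 72), ([420, 414], 18947), ([171, 256], 256), ([467, 258], 215), ([236, 355], 10701), ([480, 284], 237), ([294, 286], 145), ([178, 312], 33), ([194, 452], 806), ([260, 470], 725)]
```

```bash
python3 -c "
from h import *
print(workorder.job_done())"
```

```text
the job is handed in; nothing more can be done
None
```

The job is handed in at about 84 s of robot time. No verdict is reported, so what follows is my own measurement.

I moved both square flanges to the grey bin and set the only two round flanges on the bench boss-up in the tray. I then drew the bolt, turned the table a quarter turn with the handle, and pushed the bolt home.

**Last checks**
- **Bolt:** the knob is back at its starting home position, within about 1 mm. It moved about 40 mm from drawn, and I felt a firm 19 N at the end stop.
- **Table:** the tray edges read 80.8–81.1°, against 79.7–80.6° at the start. That is a quarter turn within about 1°, inside the 2° tolerance, and the reading held through the bolting.
- **Round flanges:** they sit at about (-28, -36) and (27, 17) mm in the tray, within the ±45 mm limit. They were standing upright when last viewed, just before the end of the turn.
- **Square flanges:** they sit at about (38, 25) and (-35, -1) mm in the bin, inside the limits. The first is about 25 mm in y from where I aimed; I took this as the possible random knock or drift on release and left it.

**What went less well**
- **Tool tilt:** the tool leaned up to about 0.15 rad during the moves. I straightened it twice by pushing past the reach limit, and finished the bolt push still tilted about 0.14 rad.
- **Handle push:** it stalled a few degrees short of the quarter turn and needed a harder push. The force was still about 23 N when I read it after the table had moved on.
- **Bystanders:** I did not check them one by one at the end. I saw no contact, and the image differences there looked like arm and shadow.

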